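# Hang two sample tins on a pivoting bar and keep it level

## Task

The pivoting hanger bar already carries one tin and is down on that side. Hang the big waiting tin on the other arm first, then the small waiting tin on the arm of the tin that already hangs there, outboard of it; slide each along the bar, gently, until its hook is snug against the rubber-faced stop on that arm, and let it go. The bar must never tip far over and must end level with the tin and the empty hook that were there left hanging, and nothing else on the bench disturbed.

Things in the scene. Friction and masses are not known exactly. Their poses are not given: they have to be found in the camera images.
- bar: Aluminium bar 390 mm long (its y), 10 wide (x), 12 high (z), rocking about its own x axis at its middle. Origin: centre of the bar, on the pivot, 195 mm above the bench; z up, its -x side faces the robot. Roll is its tilt: positive raises the +y arm. At the middle a steel clevis (34 mm along x, 22 along y) rises 10 mm above the bar's top.
- stand: Base plate 150 x 100 x 14 mm with the post (16 mm dia.) under the pivot. Origin: centre of the underside, right below the pivot, axes as the level bar's. The bar leans back to level with 2.0 N m/rad, damped: the slim tin tilts it about 0.06 rad, the big tin then at the other stop 0.10 to 0.14 rad the other way. Beyond 0.15 rad is too far.
- side_left (a point): Point on the bar's axis 152 mm from the pivot on the +y arm. NEAR it a clamped collar carries a sprung rubber face (stop_left) turned to the pivot, 28 wide x 27 high, centred on the bar axis. The face is 140 to 164 mm from the pivot, differently on each arm, and not measured: feel for it. It gives 2 mm per 5 N; over 10 N between a tin and the bar or stop is too rough.
- side_right (a point): The same on the -y arm: fixed point on the bar's axis 152 mm from the pivot, with a stop face (stop_right) within 12 mm of it either way. A hook is snug when its side (12 mm from its middle) is within about 3 mm of the face.
- big_tin: Larger loose tin, 52 mm dia. (lid 54), 60 high, 0.26 kg, standing on the bench, with a steel C hook on its lid. Origin: centre of the underside, z up. The hook's inner top (to rest on the bar) is 120 mm above the underside, its spine on the -x side, open to +x. Grip tab on top: 12 mm thick along x, 24 wide along y, from 5 to 43 mm above the inner top.
- small_tin: Smaller loose tin, 40 mm dia. (lid 42), 45 high, 0.17 kg, standing on the bench, with the same hook and grip tab; the hook's inner top is 105 mm above the underside. Origin: centre of the underside, z up; hook open to +x.
- hung_tin: Slim tin, 38 mm dia., 75 high, 0.24 kg, same hook, already hanging on one arm about 60 mm from the pivot (either arm). Origin: centre of the underside, 135 mm below the hook's inner top. Leave it hanging.
- empty_hook: A bare C hook of the same shape without tin, 30 g, hanging about 60 mm from the pivot on the other arm. Origin: on its foot, 60 mm below the inner top. Leave it hanging.
- big_tin_hook (a point): Point on the big tin at the middle of the hook's inner top; axes as the tin's. All hooks: 24 mm wide along y; top 5 thick, 26 along x; spine inner face at x = -9 mm, spine 4 thick; lip at x = 9 to 13 mm reaching 14 mm below the inner top; lid (or foot) 60 mm below it, so 46 mm of side opening.
- small_tin_hook (a point): The same on the small tin.
- hung_tin_hook (a point): The same on the tin that already hangs.
Things that resemble listed ones, but are neither listed nor needed, are in the scene too. Leave any purple or yellow look-alike of the big_tin alone.

How it is judged:
By the outcome, as a careful person would: the job done as asked, in the order asked, and still so for the second after the job is handed in, with the robot touching nothing.
It also fails if it takes over 67 s, if anything falls off the work surface, if the arm or the gripper's body presses on something with over 40 N, if the wrist force passes 120 N, or if a joint passes its speed limit or range.

## Robot

A 6-joint arm with a two-finger parallel gripper is mounted at the origin on the work surface. World frame = base frame: x ahead of the robot, y to its left, z up, the work surface at z = 0. Lengths are in mm, angles in degrees, forces in N, time in s.
With the tool pointing down it reaches from about 300 to 850 mm from the base axis. Payload 4.2 kg.
Tool frame: the origin (TCP) lies at the very end of the fingers, on their centre line; the grasp point (between the pads) lies env.grip_point_offset behind it (env.grip_point_offset is the distance from the TCP to the grasp point, in mm); z points along the fingers, y is the direction in which the jaws open and shut (so a half turn about z gives the same grasp; the last joint's range is limited). The gripper opens to 91 mm and grips with 3 to 60 N. Pads are 32 mm wide; open, the fingers measure 118 mm over their backs; the gripper's body (76 mm by 178 mm) begins 60 mm behind the grasp point.
Start: joints at [68.125, 18.312, 89.639, -0, 72.044, -1.146], TCP at [203.529, 537.791, 213.976] pointing down, gripper open.
Joint ranges: [-177.97, 177.97], [-48.28, 115.42], [12.27, 149.76], [-77.06, 257.06], [2.81, 150.46], [-146.56, 146.56]. Speed limits (degrees/s): [147.25, 147.25, 180, 180, 180, 180].

## Interface

Orientations are given as [roll, pitch, yaw] about the fixed x, y, z axes, in that order (R = Rz(yaw) Ry(pitch) Rx(roll)).
In Python, from workcell import env, grab_frame, camera_params gives the robot as it stands. The module is installed in compiled form; this text tells all that it offers.
- The arm moves only by the shell command python3 -m creep 'ROWS' [OPENING] [FORCE]. ROWS is a JSON object of lists of equal length, an entry for each row: "offset": the shift along the tool's x, y, z in m, a list of three; "rotation": the turn, a rotation vector about the tool's x, y, z in degrees, a list of three. A call has 1 to 5 rows; each row shifts and turns the commanded pose from where the row before left it, along the tool's axes as they then stand; what a row does not reach is not made up. A row lasts 1/8 s, in which the tool goes at most 62.5 mm and 10.7 degrees, less where a joint would pass 70% of its speed; a pose out of reach is approached as far as the arm can. A call is refused whole if a number of a shift passes 0.0625 or a number of a turn 10.7, either way. A call with a gripper value outside its range is refused whole. OPENING is the closure, from 0 (fully open) to 1 (shut), set as the call begins (- or left out, the last holds). The fingers move at their own pace and stop on an object; FORCE is the grip in N (left out, the last holds). Time passes only in rows, so rows that do not move let the fingers close. It gives the time, the measured TCP pose, the force and the opening at its end, in the units of the state.
- env.state(): the state, without advancing time (a new reading comes with each control period).
- grab_frame(name): name is "side" or "top" or "wrist"; returns the picture (480x640x3 uint8, red, green, blue); there is no depth.
- camera_params(name): a dict with "mtx" (3x3 intrinsics, pixels), "R" (3x3) and "t" (3): a world point X has camera coordinates R X + t. Camera axes: x right, y down, z forward; pixel columns grow to the right and rows downward; lengths in mm; the calibration is good to about 2 mm. A picture is of the moment at which its call begins: read the wrist's pose just before it. camera_params takes no time and is no camera call; for the wrist camera it gives the pose at the moment of the call.
- env.job_done(): hands the job in, once; it reports no verdict.
The state is a dict: "time_s": time; "qpos": joint angles; "qvel": joint speeds; "effort": joint torques, N m; "ee_pos": TCP position; "ee_rot": TCP orientation; "force": force on the tool from outside, world axes, zero at the start; "torque": the same for the moment, N m; "gripper_width": finger opening in mm.
Only numpy, scipy, OpenCV 4.12 (cv2) and the standard library are available. Lean on these libraries where they do the work, as an engineer would, in place of code of your own. Each camera call takes 0.05 s, during which the arm holds its last target.

## Working session

There is one attempt and no reset: what is moved stays moved. The work goes in short steps, Python scripts to look and compute and a shell command to move; the robot and the scene stay as the last step left them, time stands still between calls to the robot, and variables do not carry over. Pictures are saved under pics/ and viewed, and the job is handed in when it is done.

```bash
mkdir -p pics; ls; python3 - <<'E'
from workcell import env, grab_frame, camera_params
import cv2
s=env.state();print(s); print(env.grip_point_offset)
for n in ("side","top","wrist"):
    p=camera_params(n);print(n,p)
    cv2.imwrite(f"pics/{n}0.png",grab_frame(n)[:,:,::-1])
E
```

```text
pics
{'time_s': 0.0, 'qpos': array([ 6.81241100e+01,  1.83512732e+01,  8.97084517e+01, -7.50697190e-04,
        7.20421961e+01, -1.14392851e+00]), 'qvel': array([ 0.02049543, -0.11180406, -0.00330284,  0.01650989, -0.05708777,
        0.01042078]), 'effort': array([-1.10834940e-04, -4.12464380e+01, -2.31976765e+01,  7.27130380e-02,
        4.57156124e-02, -1.68357469e-04]), 'ee_pos': array([203.34075581, 537.29490509, 213.11010025]), 'ee_rot': array([-1.79898085e+02, -1.32117863e-03,  1.59268269e+02]), 'force': array([0.65042647, 0.77197798, 0.29906806]), 'torque': array([0.00859446, 0.02487401, 0.01444275]), 'gripper_width': 91.22094653704904}
18.8
side {'mtx': array([[508.0536268 ,   0.        , 319.33164963],
       [  0.        , 508.0536268 , 235.26179518],
       [  0.        ,   0.        ,   1.        ]]), 'R': array([[-0.91423276, -0.40491298, -0.01496443],
       [-0.25933106,  0.61310879, -0.74622049],
       [ 0.31132919, -0.67833848, -0.66553065]]), 't': array([476.10892951, 256.52238788, 679.97371008])}
top {'mtx': array([[471.51808425,   0.        , 319.355614  ],
       [  0.        , 471.51808425, 242.76610574],
       [  0.        ,   0.        ,   1.        ]]), 'R': array([[ 0.02849456, -0.99925864, -0.02588891],
       [-0.99276832, -0.025269  , -0.11735645],
       [ 0.11661526,  0.02904571, -0.99275235]]), 't': array([  1.43618524, 513.06356814, 935.51350841])}
wrist {'mtx': array([[355.00641369,   0.        , 323.68038428],
       [  0.        , 355.00641369, 242.82638039],
       [  0.        ,   0.        ,   1.        ]]), 'R': array([[ 0.35312631,  0.93557096, -0.00296479],
       [ 0.89953463, -0.33865008,  0.27595938],
       [ 0.25717555, -0.10011545, -0.96116473]]), 't': array([-572.94589409,  -32.41086385,  392.39319794])}
```

View pics/side0.png

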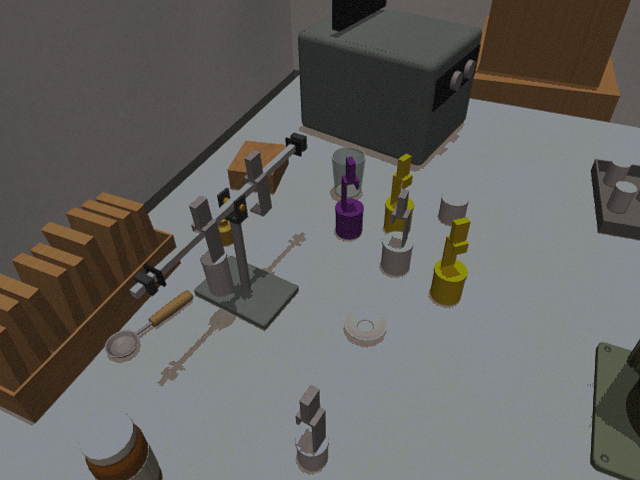

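View pics/top0.png

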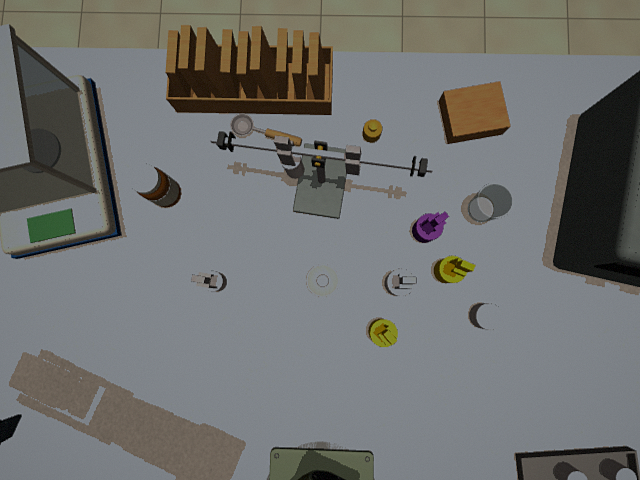

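View pics/wrist0.png

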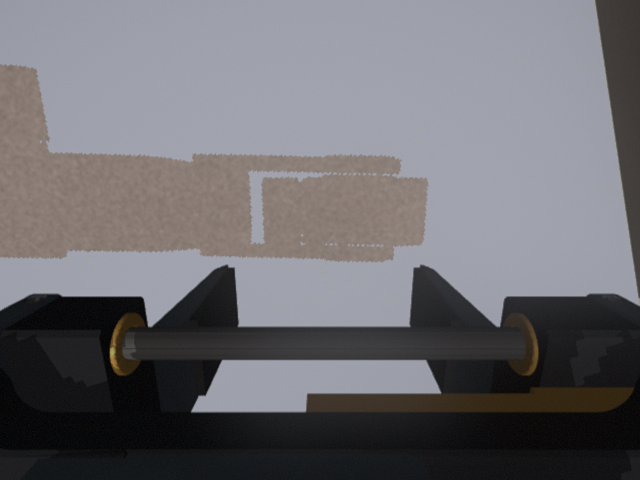

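```bash
python3 - <<'E'
import cv2, numpy as np
s=cv2.imread("pics/side0.png");t=cv2.imread("pics/top0.png")
def c(im,x,y,w,h,k,n): cv2.imwrite("pics/"+n,cv2.resize(im[y:y+h,x:x+w],None,fx=k,fy=k,interpolation=cv2.INTER_CUBIC))
c(s,320,140,160,170,3.5,"c1.png");c(s,260,370,110,110,5,"c2.png");c(t,180,220,260,130,3,"c3.png");c(t,200,110,240,110,3.3,"c4.png");c(s,120,120,200,220,2.7,"c5.png")
from workcell import camera_params
for n in("side","top"):
    p=camera_params(n);print(n,-p["R"].T@p["t"])
E
```

```text
side [290.10294128 496.75889005 651.09030346]
top [400.21718114 -12.77292893 988.98173502]
```

View pics/c1.png

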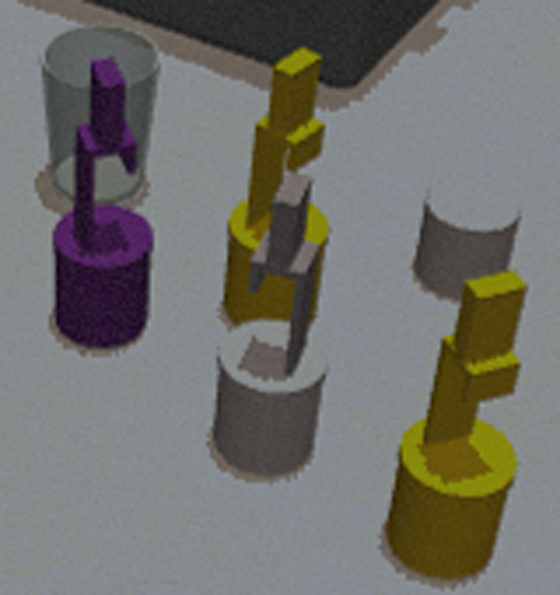

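View pics/c2.png

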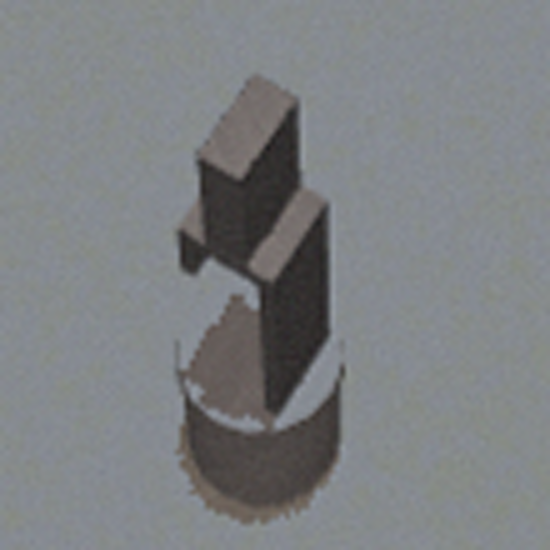

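View pics/c3.png

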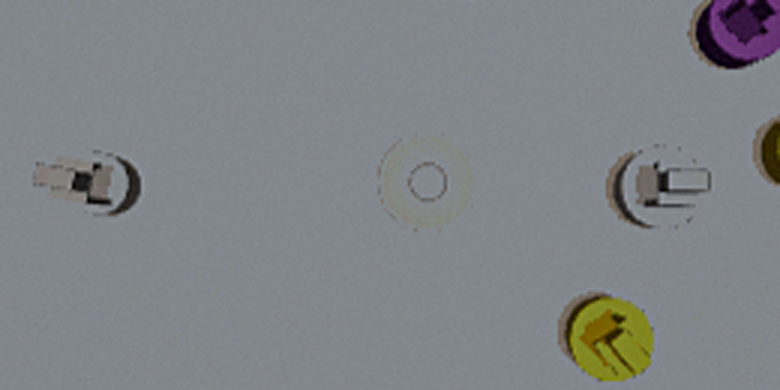

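View pics/c4.png

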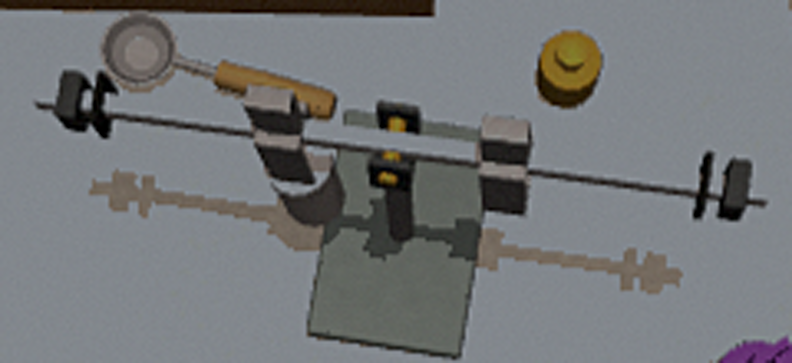

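View pics/c5.png

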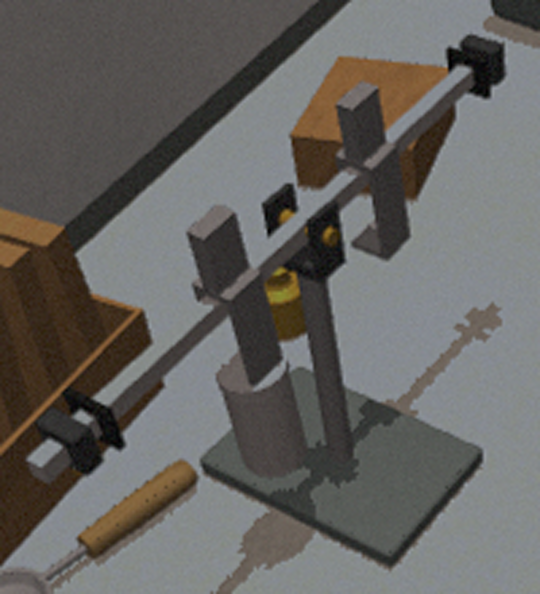

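```bash
cat > h.py <<'E'
import numpy as np, cv2
from workcell import env, grab_frame, camera_params
def ray(p,uv):
    d=p["R"].T@np.linalg.solve(p["mtx"],[uv[0],uv[1],1.]); return -p["R"].T@p["t"], d/np.linalg.norm(d)
def plane(p,uv,z):
    c,d=ray(p,uv); return c+d*(z-c[2])/d[2]
def tri(pa,a,pb,b):
    (c1,d1),(c2,d2)=ray(pa,a),ray(pb,b)
    s=np.linalg.lstsq(np.c_[d1,-d2],c2-c1,rcond=None)[0]
    x,y=c1+s[0]*d1,c2+s[1]*d2; return (x+y)/2,np.linalg.norm(x-y)
def proj(p,X):
    q=p["mtx"]@(p["R"]@np.asarray(X,float)+p["t"]); return q[:2]/q[2]
def save(n,name,box=None,k=1):
    im=grab_frame(n)[:,:,::-1]
    if box: x,y,w,h=box; im=im[y:y+h,x:x+w]
    cv2.imwrite(f"pics/{name}.png",cv2.resize(im,None,fx=k,fy=k,interpolation=cv2.INTER_CUBIC))
    return im
E
python3 - <<'E'
from h import *
T=camera_params("top");S=camera_params("side")
t=lambda x,y,ox,oy,k:(ox+(x+.5)/k-.5,oy+(y+.5)/k-.5)
np.set_printoptions(precision=1,suppress=True)
# bar ends
a,e1=tri(T,t(36,105,200,110,3.3),S,t(42,467,120,120,2.7)); print("left end",a,e1)
b=plane(T,t(765,203,200,110,3.3),205); print("right end z205",b, (a+b)/2, np.linalg.norm(a-b), np.degrees(np.arctan2(-(a-b)[0],(a-b)[1])))
print(proj(S,b))
# big tin tab top corners, top view c3 
for n,uvs,z in(("R tab top z163",[(667,168),(710,168),(710,192),(667,192)],163),("L tab top z148",[(35,162),(75,166),(73,190),(33,185)],148)):
    P=np.array([plane(T,t(*q,180,220,3),z) for q in uvs]);print(n,P[:,:2],P.mean(0))
# side tab tops
P=np.array([plane(S,t(*q,320,140,3.5),163) for q in [(293,173),(314,182),(306,207),(283,198)]]);print("R side",P[:,:2],P.mean(0))
P=np.array([plane(S,t(*q,260,370,5),148) for q in [(254,75),(298,98),(242,178),(197,155)]]);print("L side",P[:,:2],P.mean(0))
E
```

```text
left end [670.7 208.7 187.7] 2.1890279120225893
right end z205 [ 619.3 -176.4  205. ] [645.   16.2 196.3] 388.8553038263807 -7.603424615019944
[306.4 137.2]
R tab top z163 [[ 443.2 -134.2]
 [ 443.9 -159.1]
 [ 430.  -159.1]
 [ 429.3 -134.3]] [ 436.6 -146.7  163. ]
L tab top z148 [[437.3 240.1]
 [435.6 215.9]
 [421.3 216.2]
 [423.6 240.5]] [429.4 228.2 148. ]
R side [[ 439.5 -154.7]
 [ 428.7 -151.8]
 [ 426.8 -132.5]
 [ 438.2 -134.9]] [ 433.3 -143.5  163. ]
L side [[432.9 217.5]
 [421.6 218.9]
 [424.8 241.5]
 [436.1 240.4]] [428.9 229.6 148. ]
```

```bash
python3 - <<'E'
import cv2
t=cv2.imread("pics/top0.png");s=cv2.imread("pics/side0.png")
a=cv2.resize(t[262:302,185:235],None,fx=8,fy=8,interpolation=cv2.INTER_NEAREST)
b=cv2.resize(t[262:302,380:430],None,fx=8,fy=8,interpolation=cv2.INTER_NEAREST)
import numpy as np
cv2.imwrite("pics/c6.png",np.hstack([a,b]))
cv2.imwrite("pics/c7.png",cv2.resize(s[180:275,370:430],None,fx=6,fy=6,interpolation=cv2.INTER_NEAREST))
E
```

```text
(no output)
```

View pics/c6.png

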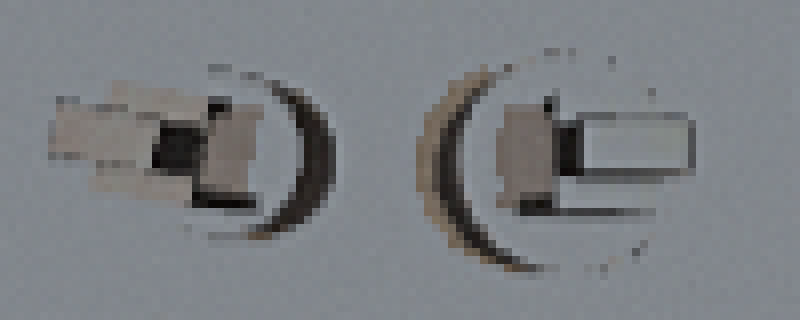

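View pics/c7.png

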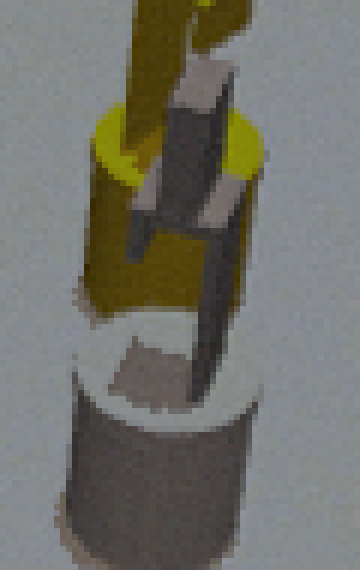

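Candidates by top-view pixel are two grey hooked tins, at (400,283) and (210,281). The look-alikes are purple (430,227) and yellow (383,333) and (452,268), plus hookless cans at (485,317) and (481,208). In the crop, the grey tin at (400,283) has a ~27 px lid against ~20 px for (210,281). So (400,283) is the big tin and (210,281) is the small one. The slim tin hangs on the +y arm, so the big tin goes on −y and the small one on +y.

```bash
cat >> h.py <<'E'
from scipy.spatial.transform import Rotation as Ro
import json
def plan(pos,rpy,n,start=None):
    s=env.state(); 
    p0=np.array(s["ee_pos"]) if start is None else np.array(start[0]); R0=Ro.from_euler("xyz",s["ee_rot"] if start is None else start[1],degrees=True)
    R1=Ro.from_euler("xyz",rpy,degrees=True); rv=(R0.inv()*R1).as_rotvec(degrees=True)
    p=p0.copy();R=R0;O=[];A=[]
    for i in range(n):
        tgt=p0+(np.array(pos)-p0)*(i+1)/n
        o=np.round(R.inv().apply(tgt-p)/1000,4); a=np.round(rv/n,2)
        O.append(o.tolist());A.append(a.tolist()); p=p+R.apply(o*1000);R=R*Ro.from_rotvec(a,degrees=True)
    for k in range(0,n,5): print(json.dumps({"offset":O[k:k+5],"rotation":A[k:k+5]}))
    print("end",p.round(1),R.as_euler("xyz",degrees=True).round(1))
E
python3 -c "
from h import *
plan([435,-145,225],[180,0,92],15)"
```

```text
{"offset": [[-0.0305, -0.0371, -0.0007], [-0.0334, -0.0346, -0.0008], [-0.0359, -0.0318, -0.0007], [-0.0384, -0.029, -0.0007], [-0.0404, -0.0259, -0.0007]], "rotation": [[-0.0, 0.0, 4.48], [-0.0, 0.0, 4.48], [-0.0, 0.0, 4.48], [-0.0, 0.0, 4.48], [-0.0, 0.0, 4.48]]}
{"offset": [[-0.0424, -0.0226, -0.0008], [-0.044, -0.0193, -0.0007], [-0.0454, -0.0158, -0.0007], [-0.0465, -0.0122, -0.0008], [-0.0473, -0.0085, -0.0007]], "rotation": [[-0.0, 0.0, 4.48], [-0.0, 0.0, 4.48], [-0.0, 0.0, 4.48], [-0.0, 0.0, 4.48], [-0.0, 0.0, 4.48]]}
{"offset": [[-0.0478, -0.0048, -0.0007], [-0.048, -0.001, -0.0008], [-0.048, 0.0027, -0.0007], [-0.0476, 0.0065, -0.0007], [-0.0469, 0.0101, -0.0007]], "rotation": [[-0.0, 0.0, 4.48], [-0.0, 0.0, 4.48], [-0.0, 0.0, 4.48], [-0.0, 0.0, 4.48], [-0.0, 0.0, 4.48]]}
end [ 435. -145.  225.] [-1.80e+02  1.00e-01  9.21e+01]
```

```bash
python3 -m creep '{"offset": [[-0.031,-0.037,-0.002],[-0.033,-0.035,-0.002],[-0.036,-0.032,-0.002],[-0.038,-0.029,-0.002],[-0.040,-0.026,-0.002]], "rotation": [[0,0,4.5],[0,0,4.5],[0,0,4.5],[0,0,4.5],[0,0,4.5]]}' 0.3
```

```text
time_s: 0.78
ee_pos: [280.0, 308.6, 223.9]
ee_rot: [-180.0, 0.0, 136.6]
force: [0.8, -0.7, 0.5]
gripper_width: 64.0
```

```bash
python3 -m creep '{"offset": [[-0.042,-0.023,0],[-0.044,-0.019,0],[-0.045,-0.016,0],[-0.046,-0.012,0],[-0.047,-0.009,0]], "rotation": [[0,0,4.5],[0,0,4.5],[0,0,4.5],[0,0,4.5],[0,0,4.5]]}'
```

```text
time_s: 1.4
ee_pos: [355.2, 81.9, 223.9]
ee_rot: [180.0, -0.0, 114.1]
force: [1.4, -0.2, 0.4]
gripper_width: 64.1
```

```bash
python3 -m creep '{"offset": [[-0.048,-0.005,0],[-0.048,-0.001,0],[-0.048,0.003,0],[-0.048,0.0065,0],[-0.047,0.010,0]], "rotation": [[0,0,4.5],[0,0,4.5],[0,0,4.5],[0,0,4.5],[0,0,4.3]]}'; python3 -m creep '{"offset": [[0,0,0],[0,0,0]], "rotation": [[0,0,0],[0,0,0]]}'; python3 -c "
from h import *
print(env.state()['ee_pos'],env.state()['ee_rot'],env.state()['force'])
save('wrist','w1')"
```

```text
time_s: 2.02
ee_pos: [431.6, -146.6, 223.8]
ee_rot: [180.0, -0.0, 91.8]
force: [-0.0, 0.6, 0.4]
gripper_width: 64.1
time_s: 2.28
ee_pos: [430.9, -144.5, 223.5]
ee_rot: [-179.9, -0.1, 92.0]
force: [-0.5, -0.2, -0.3]
gripper_width: 63.9
[ 430.88238736 -144.54137317  223.52847861] [-1.79930828e+02 -6.42634482e-02  9.19672580e+01] [-0.54317664 -0.21296573 -0.28223995]
```

View pics/w1.png

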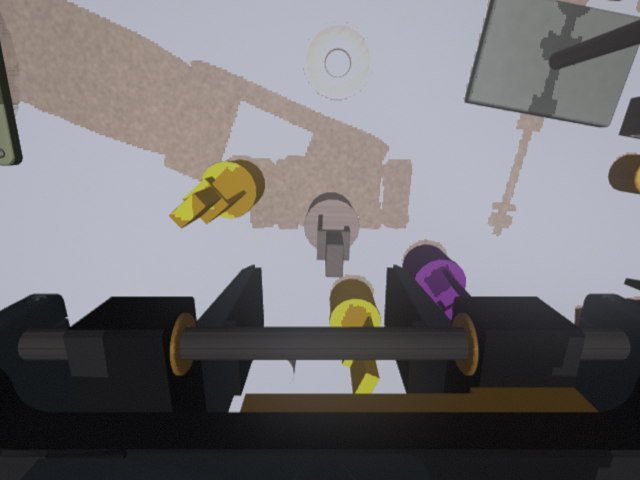

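```bash
python3 - <<'E'
from h import *
np.set_printoptions(precision=1,suppress=True)
im=cv2.imread("pics/w1.png");cv2.imwrite("pics/w1c.png",cv2.resize(im[180:300,280:400],None,fx=5,fy=5,interpolation=cv2.INTER_NEAREST))
E
```

```text
(no output)
```

View pics/w1c.png

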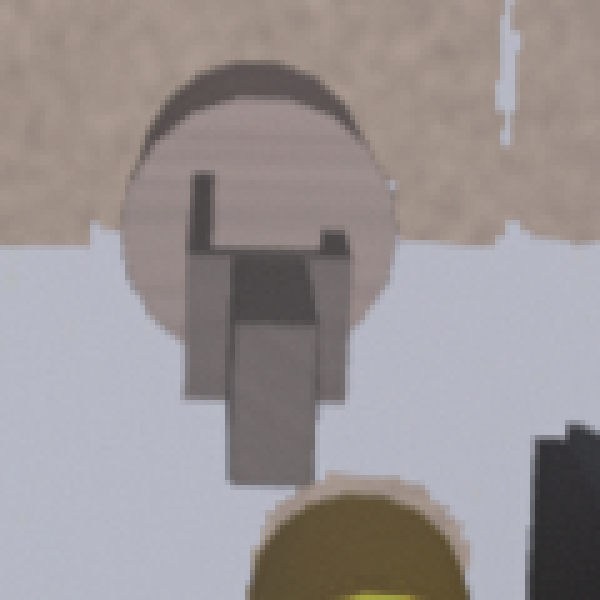

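```bash
python3 - <<'E'
from h import *
np.set_printoptions(precision=1,suppress=True)
W=camera_params("wrist")
P=np.array([plane(W,(280+x/5-.4,180+y/5-.4),163) for x,y in [(232,323),(316,323),(314,485),(228,485)]])
print(P[:,:2],P.mean(0))
l=[plane(W,(280+x/5-.4,180+220/5-.4),60) for x in(122,396)];print(l)
E
```

```text
[[ 432.1 -134.8]
 [ 443.5 -134.3]
 [ 444.5 -157.9]
 [ 432.4 -158.3]] [ 438.1 -146.3  163. ]
[array([ 411.7, -144.8,   60. ]), array([ 464.6, -142.9,   60. ])]
```

```bash
python3 -m creep '{"offset": [[-0.001,0.004,0.02],[-0.001,0.0026,0.025],[0,0,0.025],[0,0,0.0195],[0,0,0]], "rotation": [[0,0,0],[0,0,0],[0,0,0],[0,0,0],[0,0,0]]}' 0.3; python3 -m creep '{"offset": [[0,0,0],[0,0,0],[0,0,0],[0,0,0],[0,0,0]], "rotation": [[0,0,0],[0,0,0],[0,0,0],[0,0,0],[0,0,0]]}' 1.0 25; python3 -c "
from h import *
print(env.state()['torque'])
save('wrist','w2')"
```

```text
time_s: 2.95
ee_pos: [436.8, -145.2, 133.5]
ee_rot: [-179.8, -0.1, 92.1]
force: [0.3, 0.2, 0.3]
gripper_width: 63.8
time_s: 3.58
ee_pos: [438.2, -146.9, 134.5]
ee_rot: [180.0, -0.0, 92.0]
force: [-0.9, 0.5, 0.3]
gripper_width: 16.8
[-0.09727122  0.03049784 -0.03936545]
```

View pics/w2.png

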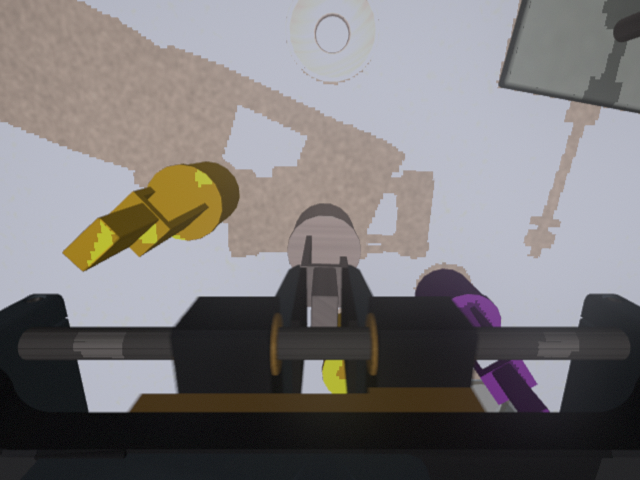

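```bash
python3 -m creep '{"offset": [[0,0,0],[0,0,0],[0,0,-0.010],[0,0,-0.03],[0,0,-0.04]], "rotation": [[0,0,0],[0,0,0],[0,0,0],[0,0,0],[0,0,0]]}';python3 -m creep '{"offset": [[0,0,-0.030],[0,0,-0.009],[0,0,0]], "rotation": [[0,0,0],[0,0,0],[0,0,0]]}'; python3 -c "
from h import *
print(env.state()['force'],env.state()['torque'])
plan([561,-85.6,253],[180,0,82.4],5)"
```

```text
time_s: 4.25
ee_pos: [437.3, -146.5, 214.7]
ee_rot: [-179.8, -0.1, 92.0]
force: [1.3, -1.2, -2.9]
gripper_width: 11.9
time_s: 4.62
ee_pos: [437.9, -146.7, 253.2]
ee_rot: [-180.0, -0.0, 92.0]
force: [-0.9, -0.4, -3.0]
gripper_width: 12.0
[-0.86867926 -0.35399147 -3.00664275] [-0.03993032  0.05358353  0.0271593 ]
{"offset": [[0.0114, 0.025, 0.0], [0.0122, 0.0247, 0.0001], [0.013, 0.0242, 0.0], [0.0138, 0.0237, 0.0], [0.0146, 0.0233, 0.0001]], "rotation": [[-0.0, -0.0, 1.91], [-0.0, -0.0, 1.91], [-0.0, -0.0, 1.91], [-0.0, -0.0, 1.91], [-0.0, -0.0, 1.91]]}
end [561.  -85.6 253. ] [-180.    -0.    82.4]
```

```bash
python3 -m creep '{"offset": [[0.0115,0.025,0],[0.012,0.0247,0],[0.013,0.0242,0],[0.014,0.0237,0],[0.0145,0.0233,0]], "rotation": [[0,0,1.9],[0,0,1.9],[0,0,1.9],[0,0,1.9],[0,0,2]]}';python3 -m creep '{"offset": [[0,0,0],[0,0,0]], "rotation": [[0,0,0],[0,0,0]]}'; python3 -c "
from h import *
print(env.state()['ee_pos'],env.state()['ee_rot'])
save('wrist','w3');save('top','t3',(180,90,280,210),2.8);save('side','s3',(110,60,330,260),2.4)"
```

```text
time_s: 5.25
ee_pos: [561.0, -85.0, 251.1]
ee_rot: [-179.8, -0.0, 82.3]
force: [-0.3, 0.0, -2.0]
gripper_width: 11.8
time_s: 5.5
ee_pos: [560.0, -85.7, 251.9]
ee_rot: [-179.8, 0.0, 82.4]
force: [0.5, -0.0, -1.7]
gripper_width: 12.0
[559.98417584 -85.69195409 251.89149508] [-1.79785472e+02  1.15828174e-02  8.23941346e+01]
```

View pics/w3.png

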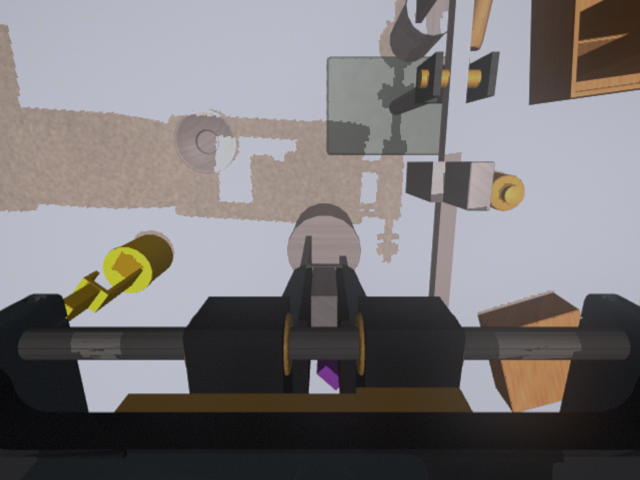

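View pics/t3.png

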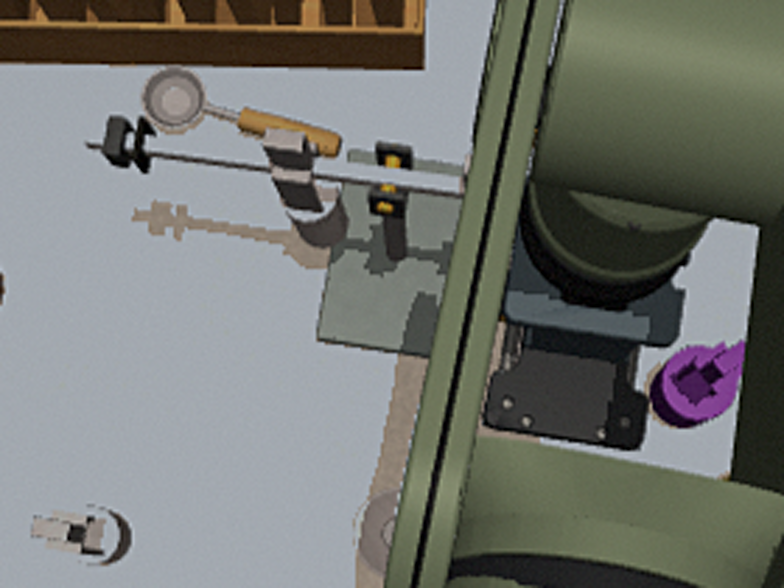

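View pics/s3.png

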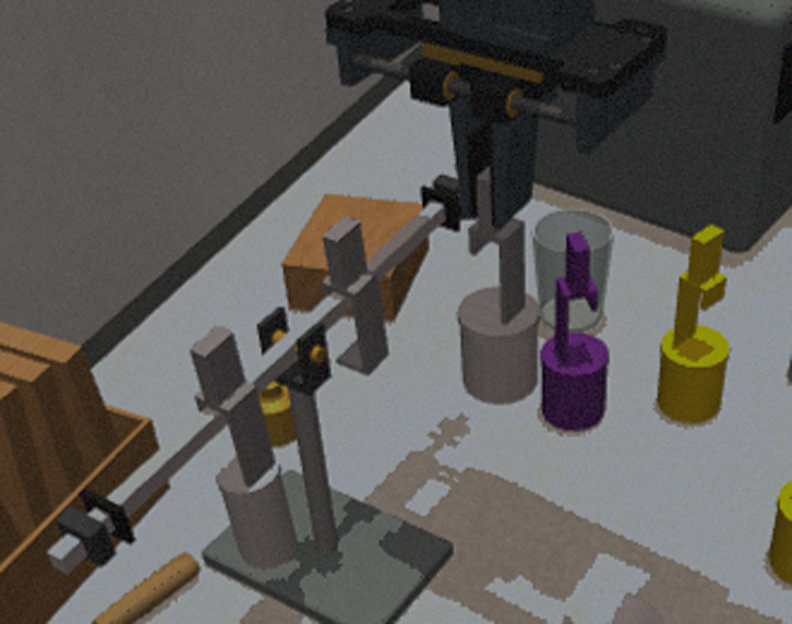

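```bash
python3 - <<'E'
import cv2
im=cv2.imread("pics/w3.png");cv2.imwrite("pics/w3c.png",cv2.resize(im[0:320,380:520],None,fx=2.4*1.5,fy=1.8,interpolation=cv2.INTER_CUBIC))
E
```

```text
(no output)
```

View pics/w3c.png

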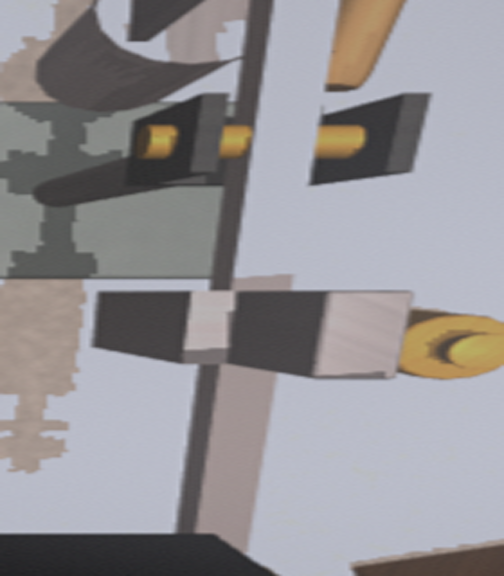

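```bash
python3 - <<'E'
from h import *
np.set_printoptions(precision=1,suppress=True)
W=camera_params("wrist"); print(-W["R"].T@W["t"])
py=np.array([645,16.2]);by=np.array([.132,.991])
out=[]
for r in (278,222,89):
    u={278:(434.7,449.5),222:(439.4,455),89:(448.6,None)}[r]
    for col in u:
        if col is None: continue
        z=205
        for _ in range(5):
            X=plane(W,(col,r),z); c=-(X[:2]-py)@by; z=201+.06*c
        print(r,col,X,c); out.append(X)
d=out[0]-out[4];print("yaw",np.degrees(np.arctan2(-(-d)[0],(-d)[1])))
d=out[0]-out[2];print(np.degrees(np.arctan2(d[0],-d[1])))
print("pin",plane(W,(380+150/3.6,78.5),195),plane(W,(380+345/3.6,78),195))
# hook (empty) far/near sides on top: its hook top plate z = 206+.. +5
for uv in[(380+190/3.6,292/1.8),(380+182/3.6,352/1.8)]: print(plane(W,uv,201+.06*60+5))
# plane for tab in hand at TCP+... 
E
```

```text
[571.   -9.5 424.3]
278 434.7 [ 631.  -104.5  208.3] 121.46382509516465
278 449.5 [ 640.6 -105.8  208.3] 121.46249559056996
222 439.4 [636.3 -68.  206.1] 84.61685862498558
222 455 [646.  -69.3 206.1] 84.61760288760401
89 448.6 [646.4   9.3 201.4] 6.646344599085347
yaw -7.694655271672785
-8.262939533820383
pin [632.9  17.7 195. ] [664.8  13.8 195. ]
[632.9 -30.3 209.6]
[630.7 -49.9 209.6]
```

```bash
python3 -m creep '{"offset": [[0,0.015,0],[0,0.02,0],[0.001,0.02,0],[0,0.015,0],[0,0.006,0]], "rotation": [[0,0,0.4],[0,0,0],[0,0,0],[0,0,0],[0,0,0]]}';python3 -m creep '{"offset": [[0,0,0],[0,0,0]], "rotation": [[0,0,0],[0,0,0]]}'; python3 -c "
from h import *
print(env.state()['ee_pos'],env.state()['ee_rot'])
save('wrist','w4');save('side','s4',(110,60,330,260),2.4)"
```

```text
time_s: 6.28
ee_pos: [637.8, -95.5, 253.0]
ee_rot: [180.0, -0.0, 81.9]
force: [-0.7, 1.0, -3.2]
gripper_width: 11.6
time_s: 6.52
ee_pos: [636.2, -95.2, 253.5]
ee_rot: [-180.0, -0.0, 82.0]
force: [0.0, -0.3, -3.3]
gripper_width: 11.6
[636.17322899 -95.15236527 253.50935774] [-1.79980802e+02 -4.62510845e-03  8.19633317e+01]
```

View pics/w4.png

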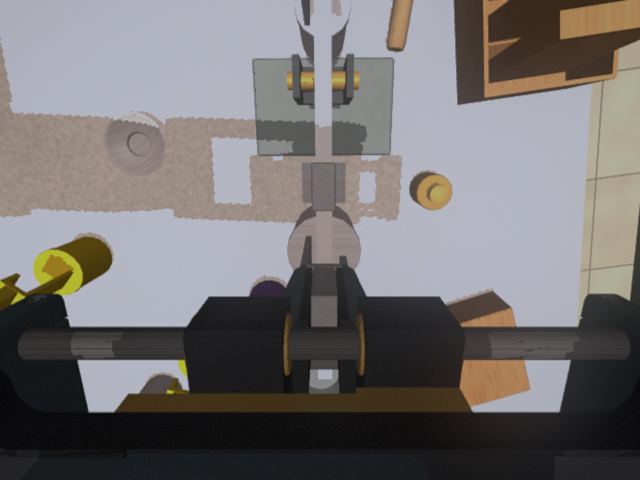

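View pics/s4.png

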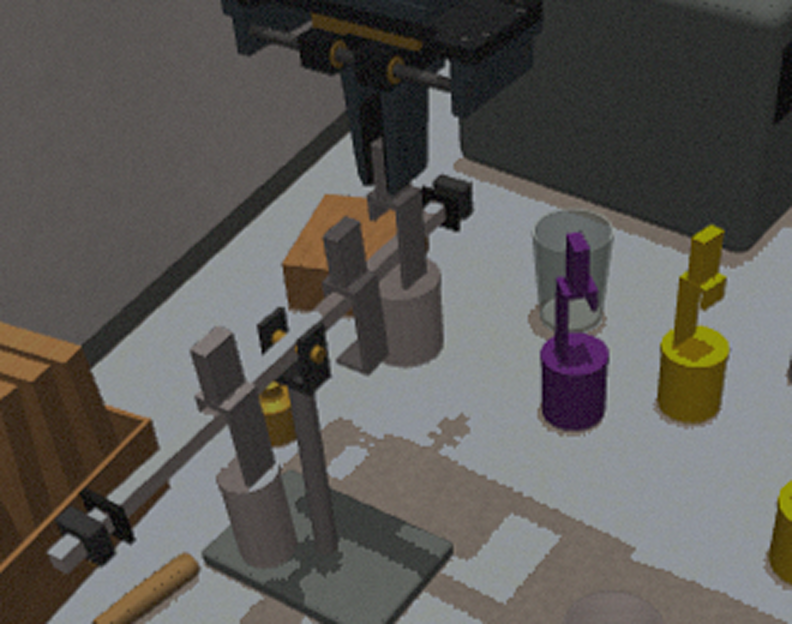

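```bash
python3 -m creep '{"offset": [[0,0,0.010],[0,0,0.012],[0,0,0.007],[0,0,0.003],[0,0,0.003]], "rotation": [[0,0,0],[0,0,0],[0,0,0],[0,0,0],[0,0,0]]}'; python3 -m creep '{"offset": [[0,0,0.003],[0,0,0.002],[0,0,0]], "rotation": [[0,1,0],[0,1,0],[0,0,0]]}'; python3 -m creep '{"offset": [[0,0,0.002],[0,0,0.002],[0,0,0]], "rotation": [[0,1,0],[0,1,0],[0,0,0]]}'
```

```text
time_s: 7.25
ee_pos: [636.7, -95.2, 218.4]
ee_rot: [180.0, -0.0, 82.0]
force: [-0.0, 0.4, -2.7]
gripper_width: 11.9
time_s: 7.62
ee_pos: [636.7, -95.6, 213.5]
ee_rot: [180.0, -2.0, 81.9]
force: [-0.2, -1.1, -1.1]
gripper_width: 11.8
time_s: 8.0
ee_pos: [636.7, -95.3, 209.3]
ee_rot: [180.0, -4.0, 81.9]
force: [0.4, -0.8, -0.7]
gripper_width: 12.0
```

```bash
python3 -m creep '{"offset": [[-0.003,0,0.001],[-0.003,0,0],[-0.003,0,0],[-0.003,0,0]], "rotation": [[0,0,0],[0,0,0],[0,0,0],[0,0,0]]}'; for i in 1; do python3 -m creep '{"offset": [[-0.001,0,0],[-0.001,0,0]], "rotation": [[0,0,0],[0,0,0]]}';done;python3 -m creep '{"offset": [[-0.001,0,0],[-0.001,0,0]], "rotation": [[0,0,0],[0,0,0]]}'
```

```text
time_s: 8.5
ee_pos: [634.9, -106.8, 207.6]
ee_rot: [-180.0, -4.0, 82.0]
force: [-0.1, 0.4, -0.3]
gripper_width: 11.8
time_s: 8.75
ee_pos: [634.7, -108.8, 207.4]
ee_rot: [-180.0, -4.0, 82.0]
force: [0.2, 1.0, -0.1]
gripper_width: 11.9
time_s: 9.0
ee_pos: [634.4, -110.7, 207.3]
ee_rot: [-180.0, -4.0, 82.0]
force: [-0.5, 1.3, -0.4]
gripper_width: 12.0
```

```bash
python3 -c "
from h import *
print(env.state()['torque'])
save('side','s5',(110,60,330,260),2.4)"
```

```text
[0.0141079  0.01201167 0.00032031]
```

View pics/s5.png

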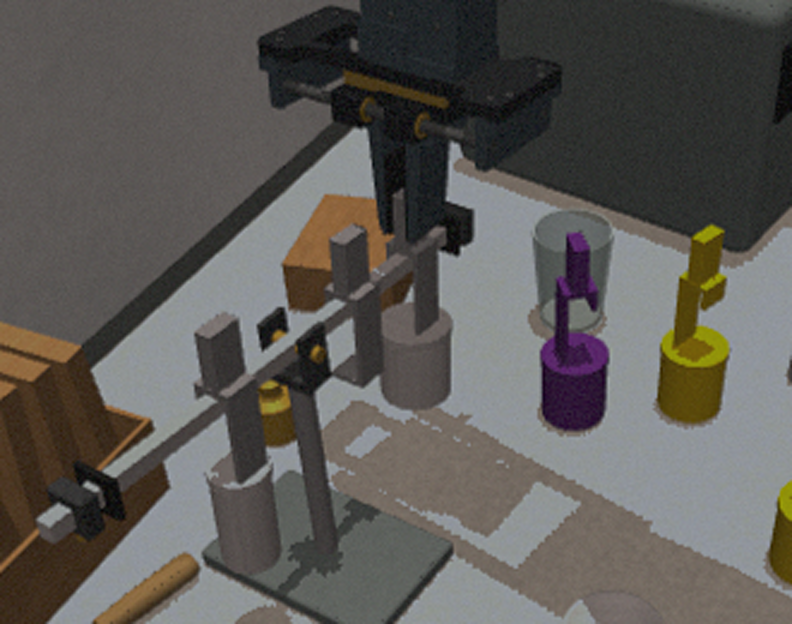

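```bash
python3 -m creep '{"offset": [[-0.001,0,0],[-0.001,0,0]], "rotation": [[0,0,0],[0,0,0]]}';python3 -c "
from workcell import env;print(env.state()['torque'])";python3 -m creep '{"offset": [[-0.001,0,0],[-0.001,0,0]], "rotation": [[0,0,0],[0,0,0]]}';python3 -c "
from workcell import env;print(env.state()['torque'])"
```

```text
time_s: 9.3
ee_pos: [634.1, -112.7, 207.2]
ee_rot: [180.0, -4.0, 82.0]
force: [0.9, 0.5, -1.4]
gripper_width: 11.8
[-0.00131633  0.03522392  0.00443845]
time_s: 9.55
ee_pos: [633.8, -114.7, 207.0]
ee_rot: [180.0, -4.0, 82.0]
force: [0.9, 0.5, -0.8]
gripper_width: 12.1
[ 0.0020607  -0.00736737  0.00812917]
```

```bash
python3 -m creep '{"offset": [[-0.001,0,0],[-0.001,0,0]], "rotation": [[0,0,0],[0,0,0]]}';python3 -c "
from workcell import env;print(env.state()['torque'])"
```

```text
time_s: 9.8
ee_pos: [633.5, -116.7, 206.9]
ee_rot: [-180.0, -4.0, 82.0]
force: [-0.1, 1.4, -0.9]
gripper_width: 11.9
[ 0.04939699  0.02390894 -0.0257854 ]
```

```bash
python3 -m creep '{"offset": [[-0.001,0,0],[-0.001,0,0]], "rotation": [[0,0,0],[0,0,0]]}';python3 -c "
from workcell import env;print(env.state()['torque'])"
```

```text
time_s: 10.05
ee_pos: [633.3, -118.7, 206.8]
ee_rot: [180.0, -4.0, 82.0]
force: [-0.2, 1.4, -1.0]
gripper_width: 11.7
[0.00595086 0.01605178 0.00745029]
```

```bash
python3 -m creep '{"offset": [[-0.001,0,0],[-0.001,0,0]], "rotation": [[0,0,0],[0,0,0]]}';python3 -c "
from workcell import env;print(env.state()['torque'])"
```

```text
time_s: 10.3
ee_pos: [633.0, -120.6, 206.6]
ee_rot: [-180.0, -4.0, 82.0]
force: [-0.9, -0.4, -0.2]
gripper_width: 11.9
[-0.01074978  0.07234815  0.00486081]
```

```bash
python3 -m creep '{"offset": [[-0.001,0,0],[-0.001,0,0]], "rotation": [[0,0,0],[0,0,0]]}';python3 -c "
from workcell import env;print(env.state()['torque'])"
```

```text
time_s: 10.55
ee_pos: [632.7, -122.6, 206.5]
ee_rot: [180.0, -4.0, 82.0]
force: [-0.1, 1.4, -0.8]
gripper_width: 11.7
[-0.02129728  0.09425487  0.04992351]
```

```bash
python3 -c "
from h import *
save('side','s6',(240,90,100,150),4)"
```

```text
(no output)
```

View pics/s6.png

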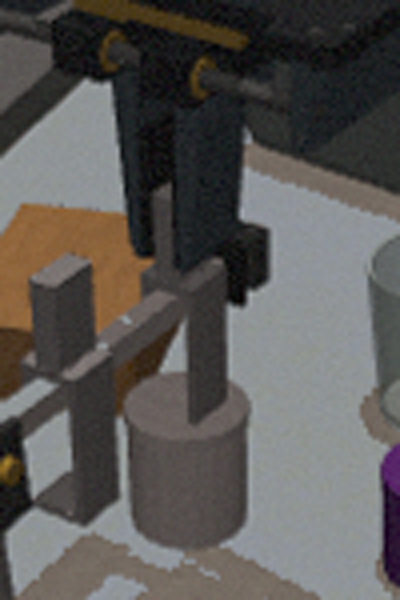

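```bash
python3 -m creep '{"offset": [[-0.001,0,0],[-0.001,0,0]], "rotation": [[0,0,0],[0,0,0]]}';python3 -c "
from workcell import env;print(env.state()['torque'])"
```

```text
time_s: 10.85
ee_pos: [632.4, -124.6, 206.3]
ee_rot: [180.0, -4.0, 82.0]
force: [0.3, 1.1, -1.1]
gripper_width: 11.9
[ 0.02521602  0.09290487 -0.01498444]
```

```bash
python3 -m creep '{"offset": [[-0.001,0,0],[-0.001,0,0]], "rotation": [[0,0,0],[0,0,0]]}';python3 -c "
from workcell import env;print(env.state()['torque'])"
```

```text
time_s: 11.1
ee_pos: [632.1, -126.5, 206.2]
ee_rot: [-180.0, -4.0, 82.0]
force: [0.0, 1.2, -0.6]
gripper_width: 11.6
[ 0.0150065   0.02797929 -0.0178613 ]
```

```bash
python3 -m creep '{"offset": [[-0.001,0,0],[-0.001,0,0]], "rotation": [[0,0,0],[0,0,0]]}';python3 -c "
from workcell import env;print(env.state()['torque'])"
```

```text
time_s: 11.35
ee_pos: [631.9, -128.5, 206.1]
ee_rot: [180.0, -4.0, 82.0]
force: [0.9, 1.7, -1.3]
gripper_width: 11.7
[-0.012814    0.03935605 -0.02296071]
```

```bash
python3 -m creep '{"offset": [[-0.001,0,0],[-0.001,0,0]], "rotation": [[0,0,0],[0,0,0]]}';python3 -c "
from workcell import env;print(env.state()['torque'])"
```

```text
time_s: 11.6
ee_pos: [631.6, -130.5, 205.9]
ee_rot: [-180.0, -4.0, 82.0]
force: [-0.4, 1.4, -1.8]
gripper_width: 12.1
[ 0.02159281  0.07541599 -0.00127258]
```

```bash
python3 -c "
from h import *
save('side','s7',(240,90,100,150),4);save('top','t7',(180,90,280,210),2.8);print(env.state()['force'])"
```

```text
[ 0.89994398  0.98595734 -0.01482663]
```

View pics/s7.png

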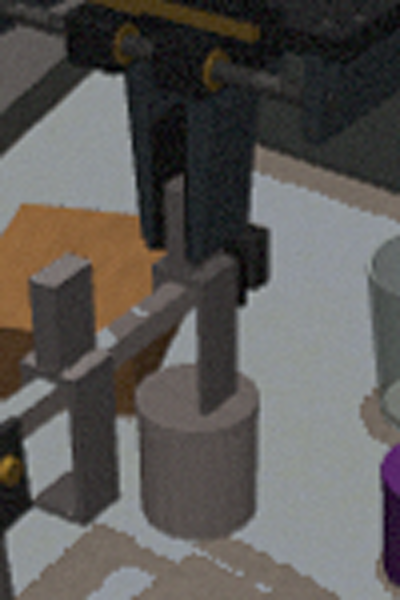

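View pics/t7.png

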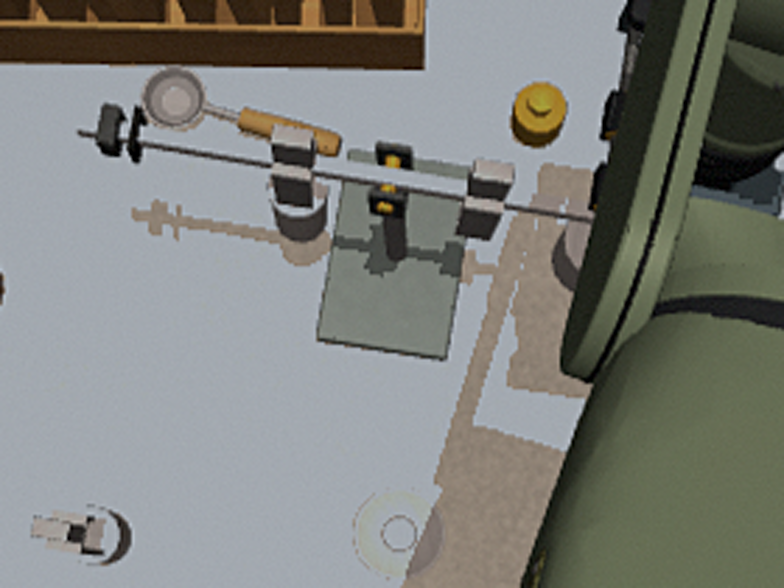

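```bash
python3 - <<'E'
from h import *
im=cv2.imread("pics/top0.png")
a=cv2.resize(im[150:180,400:440],None,fx=9,fy=9,interpolation=cv2.INTER_NEAREST)
b=cv2.resize(im[125:155,205:245],None,fx=9,fy=9,interpolation=cv2.INTER_NEAREST)
cv2.imwrite("pics/c8.png",np.hstack([a,b]))
E
```

```text
(no output)
```

View pics/c8.png

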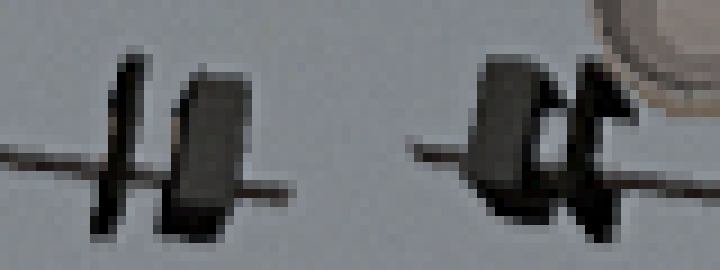

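```bash
python3 - <<'E'
from h import *
np.set_printoptions(precision=1,suppress=True)
T=camera_params("top");pv=np.array([652,16.]);by=np.array([.139,.990])
for uv,z in [((413.2,156),217.5),((410,176.3),190.5),((205+ (600-360)/9,131.5),199),((205+(612-360)/9,151.5),173)]:
    X=plane(T,uv,z);print(X,(X[:2]-pv)@by)
S=camera_params("side")
# gold pin / hooks check using side near end
E
```

```text
[ 641.2 -143.3  217.5] -159.20828470772574
[ 613.5 -142.6  190.5] -162.33550091708227
[684.5 168.9 199. ] 155.90314406336165
[656.8 170.6 173. ] 153.73786063593144
```

```bash
python3 -m creep '{"offset": [[-0.001,0,0]], "rotation": [[0,0,0]]}';python3 -c "
from workcell import env;print(env.state()['torque'])"; python3 -m creep '{"offset": [[-0.0005,0,0]], "rotation": [[0,0,0]]}';python3 -c "
from workcell import env;print(env.state()['torque'])"
```

```text
time_s: 11.82
ee_pos: [631.5, -131.4, 205.9]
ee_rot: [180.0, -4.0, 82.0]
force: [0.4, 2.5, -1.2]
gripper_width: 11.8
[0.04595235 0.0496087  0.03305066]
time_s: 11.95
ee_pos: [631.4, -131.9, 205.8]
ee_rot: [180.0, -4.0, 82.0]
force: [-0.3, 2.1, -0.6]
gripper_width: 11.8
[0.0688922  0.10360796 0.05541423]
```

```bash
python3 -m creep '{"offset": [[-0.0005,0,0],[-0.0005,0,0]], "rotation": [[0,0,0],[0,0,0]]}';python3 -c "
from workcell import env;print(env.state()['torque'])"
```

```text
time_s: 12.2
ee_pos: [631.3, -132.8, 205.7]
ee_rot: [-180.0, -4.0, 82.0]
force: [-0.4, 2.1, -0.2]
gripper_width: 11.7
[ 0.18273191  0.03602891 -0.04327791]
```

```bash
python3 -m creep '{"offset": [[-0.0005,0,0],[-0.0005,0,0]], "rotation": [[0,0,0],[0,0,0]]}';python3 -c "
from workcell import env;print(env.state()['torque'])"
```

```text
time_s: 12.45
ee_pos: [631.2, -133.4, 205.7]
ee_rot: [-180.0, -4.1, 82.0]
force: [0.6, 2.7, -0.9]
gripper_width: 12.2
[ 0.43147596 -0.00988855 -0.00921636]
```

```bash
python3 -c "
from h import *
save('side','s8',(240,90,100,150),4)
s=env.state();print(s['force'],s['torque'])"; python3 -m creep '{"offset": [[0,0,0]], "rotation": [[0,0,0]]}';python3 -c "
from workcell import env;print(env.state()['torque'])"
```

```text
[ 0.54115299  3.052197   -0.34188133] [ 0.47691278 -0.04524434  0.046475  ]
time_s: 12.62
ee_pos: [631.2, -133.4, 205.7]
ee_rot: [-180.0, -4.0, 82.0]
force: [-0.0, 2.6, -1.3]
gripper_width: 11.8
[ 0.40949893 -0.02369833  0.04879868]
```

View pics/s8.png

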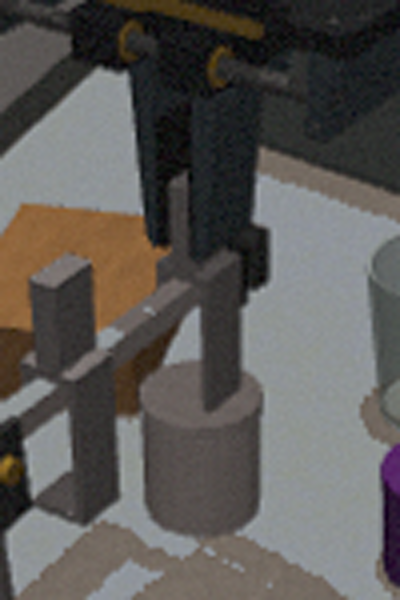

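```bash
python3 -m creep '{"offset": [[-0.0002,0,0.002],[-0.0003,0,0.002],[0,0,0]], "rotation": [[0,0.7,0],[0,0.7,0],[0,0,0]]}';python3 -c "
from workcell import env;print(env.state()['torque'])"
```

```text
time_s: 13.0
ee_pos: [631.1, -134.1, 201.4]
ee_rot: [-180.0, -5.5, 81.9]
force: [0.3, 4.0, -0.0]
gripper_width: 11.9
[ 0.54777762 -0.01840222  0.09974052]
```

```bash
python3 -m creep '{"offset": [[-0.0002,0,0.002],[-0.0003,0,0.002],[0,0,0]], "rotation": [[0,0.7,0],[0,0.7,0],[0,0,0]]}';python3 -c "
from workcell import env;print(env.state()['torque'])"
```

```text
time_s: 13.38
ee_pos: [631.1, -134.2, 197.5]
ee_rot: [-180.0, -6.8, 81.9]
force: [-0.2, 4.1, -0.1]
gripper_width: 11.7
[ 0.56288737 -0.00566618  0.03040703]
```

```bash
python3 -m creep '{"offset": [[0.0006,0,0.001],[0,0,0],[0,0,0]], "rotation": [[0,0.3,0],[0,0,0],[0,0,0]]}';python3 -c "
from h import *
print(env.state()['torque'])
save('side','s9',(110,60,330,260),2.4)"
```

```text
time_s: 13.75
ee_pos: [631.1, -134.0, 196.8]
ee_rot: [180.0, -7.0, 82.0]
force: [-0.4, -0.5, 0.2]
gripper_width: 11.7
[0.00175298 0.1057939  0.02324146]
```

View pics/s9.png

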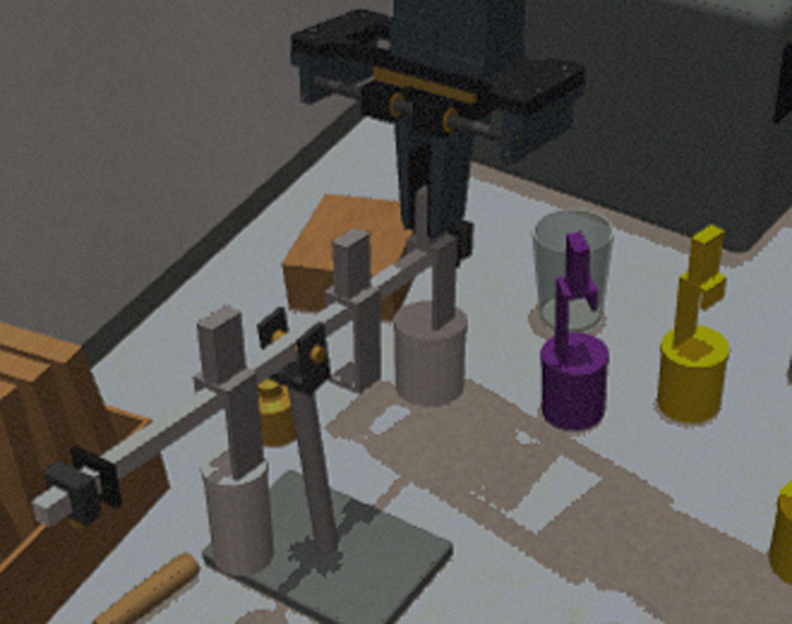

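```bash
python3 -m creep '{"offset": [[-0.0004,0,0],[0,0,0]], "rotation": [[0,0,0],[0,0,0]]}';python3 -c "
from workcell import env;print(env.state()['torque'])"
```

```text
time_s: 14.05
ee_pos: [631.1, -134.0, 196.7]
ee_rot: [180.0, -7.1, 82.0]
force: [-0.3, 0.3, 0.0]
gripper_width: 11.8
[0.0273028  0.14915997 0.04111339]
```

```bash
python3 -m creep '{"offset": [[-0.0005,0,0],[0,0,0]], "rotation": [[0,0,0],[0,0,0]]}';python3 -c "
from workcell import env;print(env.state()['torque'])"
```

```text
time_s: 14.3
ee_pos: [631.1, -134.0, 196.6]
ee_rot: [-180.0, -7.1, 82.0]
force: [-0.7, 2.1, 0.4]
gripper_width: 12.0
[0.28028549 0.04108207 0.00791388]
```

```bash
python3 -m creep '{"offset": [[0,0,0],[0,0,0],[0,0,0],[0,0,0]], "rotation": [[0,0,0],[0,0,0],[0,0,0],[0,0,0]]}' 0.55;python3 -c "
from h import *
print(env.state()['torque'])
save('side','s10',(110,60,330,260),2.4);save('wrist','w10')"
```

```text
time_s: 14.8
ee_pos: [631.1, -134.5, 196.6]
ee_rot: [180.0, -7.1, 82.0]
force: [-0.3, -0.3, -0.1]
gripper_width: 40.8
[-0.11856211  0.05721153  0.033467  ]
```

View pics/s10.png

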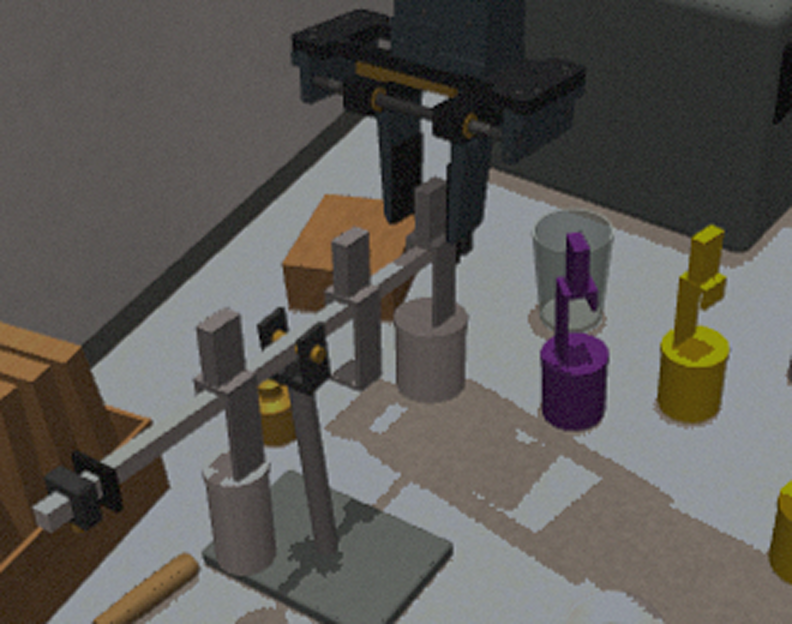

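View pics/w10.png

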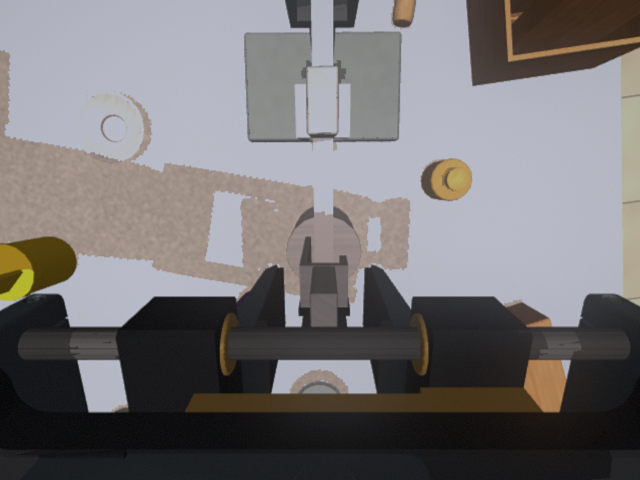

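```bash
python3 -m creep '{"offset": [[0,0,-0.02],[0,0,-0.03],[0,0,-0.03],[0.01,0,-0.01],[0,0,0]], "rotation": [[0,0,0],[0,0,0],[0,-3.1,0],[0,-4,0],[0,0,0]]}';python3 -c "
from h import *
save('wrist','w11');print(env.state()['ee_pos'],env.state()['ee_rot'])
s=env.state()
plan([429.2,229,225],[180,0,84],10)
plan([429.2,229,225],[180,0,84],9)"
```

```text
time_s: 15.52
ee_pos: [631.6, -133.6, 287.9]
ee_rot: [179.9, -0.0, 82.1]
force: [0.0, -0.5, -0.3]
gripper_width: 40.9
[ 630.99202714 -134.36358565  286.68585322] [ 1.79986246e+02 -3.61446865e-02  8.20594818e+01]
{"offset": [[0.0332, -0.025, 0.0062], [0.0333, -0.0249, 0.0062], [0.0333, -0.0248, 0.0062], [0.0335, -0.0247, 0.0061], [0.0335, -0.0245, 0.0062]], "rotation": [[0.0, -0.0, -0.19], [0.0, -0.0, -0.19], [0.0, -0.0, -0.19], [0.0, -0.0, -0.19], [0.0, -0.0, -0.19]]}
{"offset": [[0.0336, -0.0245, 0.0062], [0.0337, -0.0243, 0.0062], [0.0338, -0.0243, 0.0062], [0.0338, -0.0241, 0.0062], [0.0339, -0.024, 0.0061]], "rotation": [[0.0, -0.0, -0.19], [0.0, -0.0, -0.19], [0.0, -0.0, -0.19], [0.0, -0.0, -0.19], [0.0, -0.0, -0.19]]}
end [429.2 229.  225. ] [180.  -0.  84.]
{"offset": [[0.0369, -0.0278, 0.0069], [0.037, -0.0276, 0.0068], [0.0371, -0.0275, 0.0069], [0.0372, -0.0274, 0.0069], [0.0373, -0.0272, 0.0069]], "rotation": [[0.0, -0.0, -0.22], [0.0, -0.0, -0.22], [0.0, -0.0, -0.22], [0.0, -0.0, -0.22], [0.0, -0.0, -0.22]]}
{"offset": [[0.0374, -0.0271, 0.0068], [0.0375, -0.0269, 0.0069], [0.0376, -0.0268, 0.0069], [0.0377, -0.0266, 0.0068]], "rotation": [[0.0, -0.0, -0.22], [0.0, -0.0, -0.22], [0.0, -0.0, -0.22], [0.0, -0.0, -0.22]]}
end [429.2 228.9 225. ] [180.  -0.  84.]
```

View pics/w11.png

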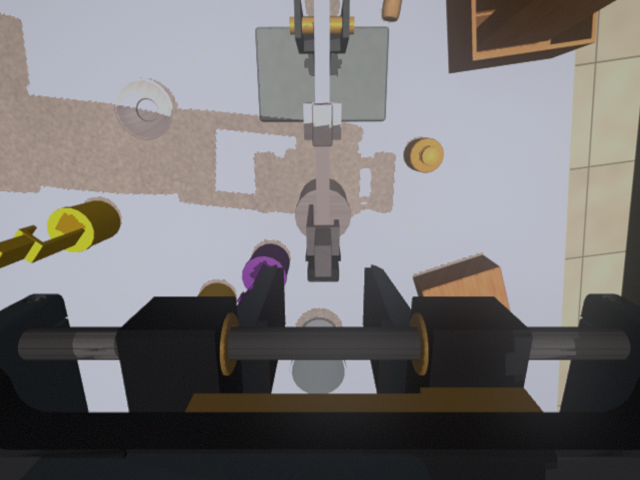

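```bash
python3 -m creep '{"offset": [[0.02,-0.029,0],[0.028,-0.028,0],[0.035,-0.027,0],[0.038,-0.0255,0],[0.038,-0.0245,0]], "rotation": [[0,0,-0.2],[0,0,-0.2],[0,0,-0.2],[0,0,-0.2],[0,0,-0.2]]}' 0.3;python3 -m creep '{"offset": [[0.038,-0.0245,0.01],[0.038,-0.0243,0.014],[0.038,-0.0243,0.014],[0.034,-0.0241,0.012],[0.030,-0.014,0.012]], "rotation": [[0,0,-0.2],[0,0,-0.2],[0,0,-0.2],[0,0,-0.2],[0,0,-0.2]]}';python3 -m creep '{"offset": [[0,0,0],[0,0,0]], "rotation": [[0,0,0],[0,0,0]]}';python3 -c "
from h import *
save('wrist','w12');print(env.state()['ee_pos'],env.state()['ee_rot'])
im=save('top','t12',(180,90,280,210),2.8)"
```

```text
time_s: 16.2
ee_pos: [517.9, 40.8, 285.5]
ee_rot: [-179.9, -0.0, 82.9]
force: [1.0, 0.8, 0.4]
gripper_width: 63.9
time_s: 16.82
ee_pos: [428.0, 230.5, 223.3]
ee_rot: [-179.9, 0.0, 84.0]
force: [0.5, 0.1, 0.6]
gripper_width: 63.7
time_s: 17.08
ee_pos: [429.5, 229.3, 224.3]
ee_rot: [-180.0, 0.0, 83.9]
force: [-0.3, -0.0, -0.7]
gripper_width: 63.9
[429.76341632 229.22217847 224.59437554] [-1.79997154e+02  1.67940023e-02  8.39003643e+01]
```

View pics/w12.png

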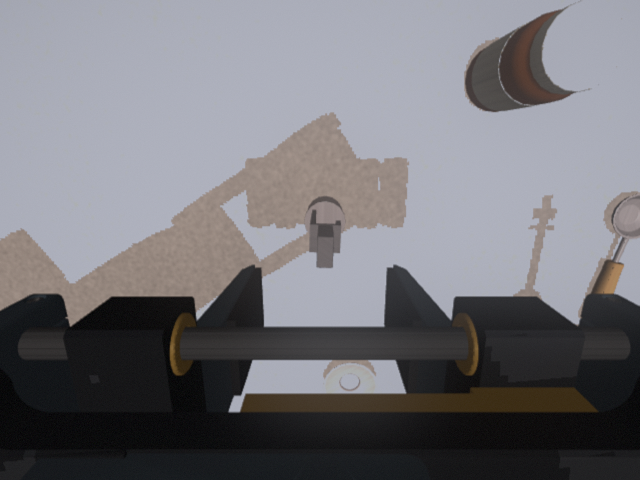

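View pics/t12.png

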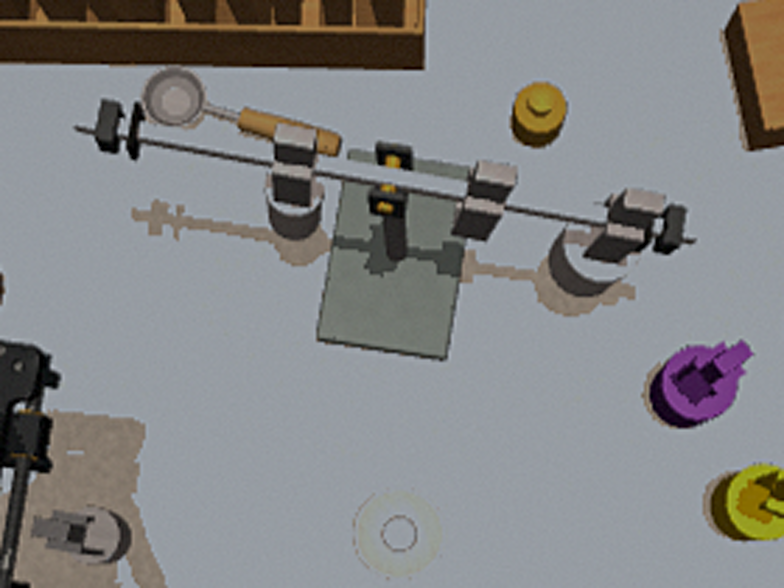

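```bash
python3 - <<'E'
import cv2
im=cv2.imread("pics/w12.png");cv2.imwrite("pics/w12c.png",cv2.resize(im[185:285,280:380],None,fx=6,fy=6,interpolation=cv2.INTER_NEAREST))
E
```

```text
(no output)
```

View pics/w12c.png

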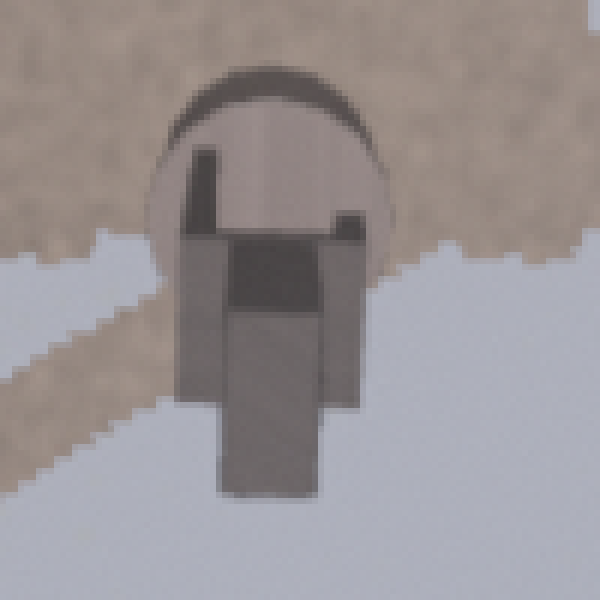

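```bash
python3 - <<'E'
from h import *
np.set_printoptions(precision=1,suppress=True)
W=camera_params("wrist")
P=np.array([plane(W,(280+x/6-.4,185+y/6-.4),148) for x,y in [(228,312),(321,312),(317,496),(219,496)]])
print(P[:,:2],P.mean(0))
for a,b in((0,3),(1,2)):
    d=P[a]-P[b];print(np.degrees(np.arctan2(-d[0],d[1])))
l=[plane(W,(280+x/6-.4,185+210/6-.4),45) for x in(148,394)];print(np.linalg.norm(l[0]-l[1]))
E
```

```text
[[426.8 239.9]
 [438.  238.7]
 [435.2 215.3]
 [423.1 216.6]] [430.8 227.6 148. ]
-9.046060829917744
-6.851641075984347
41.404949526039985
```

```bash
python3 -m creep '{"offset": [[-0.0015,0.0014,0.025],[0,0,0.03],[0,0,0.03],[0,0,0.02],[0,0,0]], "rotation": [[0,0,1],[0,0,1],[0,0,0],[0,0,0],[0,0,0]]}' 0.3; python3 -m creep '{"offset": [[0,0,0],[0,0,0],[0,0,0],[0,0,0],[0,0,0]], "rotation": [[0,0,0],[0,0,0],[0,0,0],[0,0,0],[0,0,0]]}' 1.0 25; python3 -m creep '{"offset": [[0,0,0],[0,0,0],[0,0,-0.01],[0,0,-0.02],[0,0,-0.03]], "rotation": [[0,0,0],[0,0,0],[0,0,0],[0,0,0],[0,0,0]]}'
```

```text
time_s: 17.8
ee_pos: [430.1, 227.3, 118.7]
ee_rot: [-179.9, 0.1, 81.9]
force: [0.4, -0.5, 0.1]
gripper_width: 64.0
time_s: 18.42
ee_pos: [430.5, 228.6, 119.8]
ee_rot: [180.0, -0.0, 82.0]
force: [-0.3, 0.6, 0.6]
gripper_width: 16.7
time_s: 19.05
ee_pos: [429.8, 228.2, 179.9]
ee_rot: [-179.9, 0.1, 82.0]
force: [-0.6, -0.4, -1.7]
gripper_width: 11.7
```

```bash
python3 -c "
from h import *
R=Ro.from_euler('xyz',[180,0,82],degrees=True)*Ro.from_rotvec([0,7,0],degrees=True)
e=R.as_euler('xyz',degrees=True);print(e)
plan([594,142,262],e,5)"
```

```text
[180.  -7.  82.]
{"offset": [[-0.0125, 0.0349, -0.0165], [-0.0121, 0.0349, -0.0167], [-0.0117, 0.0349, -0.0171], [-0.0113, 0.0349, -0.0173], [-0.0109, 0.0349, -0.0175]], "rotation": [[-0.02, 1.41, -0.01], [-0.02, 1.41, -0.01], [-0.02, 1.41, -0.01], [-0.02, 1.41, -0.01], [-0.02, 1.41, -0.01]]}
end [594. 142. 262.] [-180.   -7.   82.]
```

```bash
python3 -m creep '{"offset": [[-0.0125,0.020,-0.026],[-0.012,0.035,-0.022],[-0.012,0.04,-0.015],[-0.0115,0.042,-0.011],[-0.011,0.0375,-0.011]], "rotation": [[0,1.4,0],[0,1.4,0],[0,1.4,0],[0,1.4,0],[0,1.4,0]]}';python3 -m creep '{"offset": [[0,0,0],[0,0,0]], "rotation": [[0,0,0],[0,0,0]]}'; python3 -c "
from h import *
print(env.state()['ee_pos'],env.state()['ee_rot'])
save('wrist','w13');save('side','s13',(110,60,330,260),2.4)"
```

```text
time_s: 19.68
ee_pos: [595.8, 141.9, 262.5]
ee_rot: [180.0, -7.1, 82.0]
force: [0.1, -0.0, -2.1]
gripper_width: 11.8
time_s: 19.92
ee_pos: [593.8, 142.8, 261.4]
ee_rot: [-179.9, -7.0, 82.0]
force: [-0.2, -0.4, -1.4]
gripper_width: 11.7
[593.77770093 142.77042455 261.39346577] [-179.89121564   -6.98511799   81.95355635]
```

View pics/w13.png

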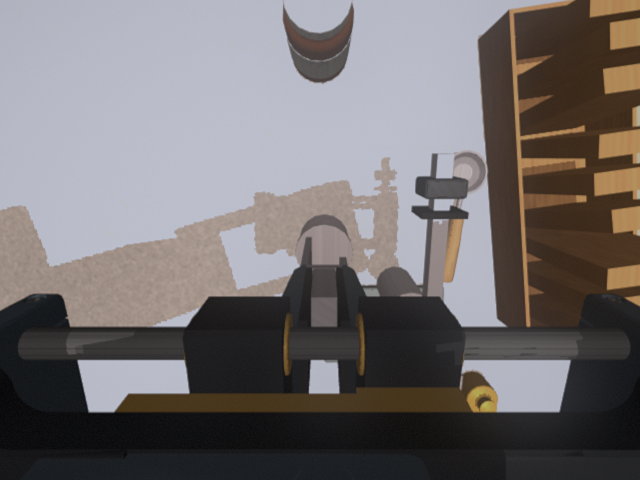

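View pics/s13.png

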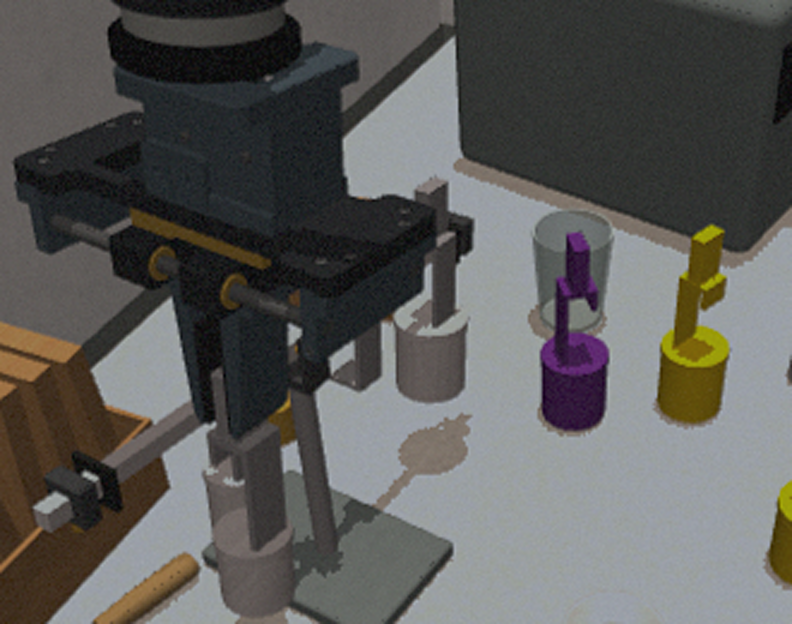

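```bash
python3 - <<'E'
import cv2
im=cv2.imread("pics/w13.png");cv2.imwrite("pics/w13c.png",cv2.resize(im[140:310,370:490],None,fx=5,fy=3.5,interpolation=cv2.INTER_NEAREST))
E
```

```text
(no output)
```

View pics/w13c.png

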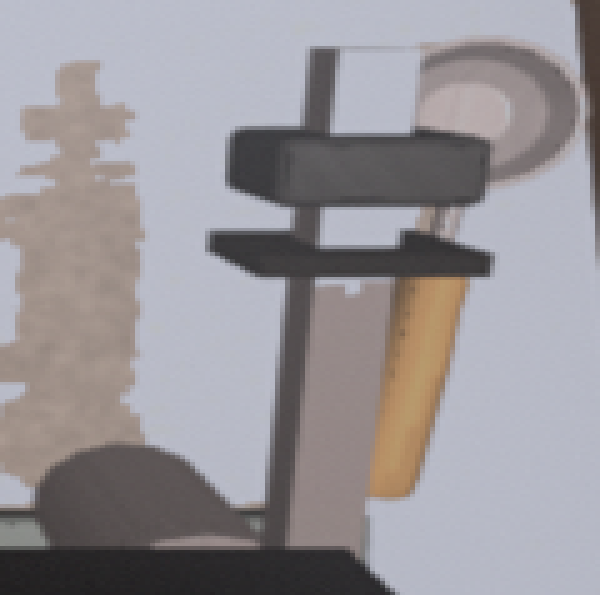

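```bash
python3 - <<'E'
from h import *
from scipy.optimize import brentq
np.set_printoptions(precision=1,suppress=True)
W=camera_params("wrist"); print(-W["R"].T@W["t"])
pv=np.array([652,16.]);by=np.array([.139,.990])
f=lambda p: (plane(W,(445.6,153.4),195+195*np.sin(p)+6*np.cos(p))[:2]-pv)@by-(195*np.cos(p)-6*np.sin(p))
for p in (.08,.10,.12,.14): print(p,f(p))
for phi in(.11,.13):
  for c,u in((155,None),):
    X=plane(W,(445,218.6),195+155*np.sin(phi)+13.5); a=(X[:2]-pv)@by; print("face",phi,X,(a+13.5*np.sin(phi))/np.cos(phi))
  for row,cols in((140+400/3.5,(305,380)),(140+530/3.5,(292,368)),(140+90/3.5,(333,419))):
    P=[]
    for cc in cols:
        z=215
        for _ in range(6):
            X=plane(W,(370+cc/5-.4,row),z); a=(X[:2]-pv)@by; z=195+6+a*np.tan(phi)
        P.append(X)
    m=(P[0]+P[1])/2; print(row,m,a,"model x",pv[0]+.139*((m[1]-16)/.99),np.linalg.norm(P[0]-P[1]))
E
```

```text
[601.7 198.5 441. ]
0.08 -0.33296078791263994
0.1 -0.20534763364398145
0.12 0.0005331449877985506
0.14 0.2845991984163163
face 0.11 [671.7 169.  225.5] 156.6366364841594
254.28571428571428 [668.6 145.2 215.4] 130.17899485792395 model x 670.1341621154613 9.695575323385217
291.42857142857144 [665.6 119.6 212.5] 104.45129866806067 model x 666.5444425700233 10.119150342934045
165.71428571428572 [675.5 200.5 221.5] 185.8832032000131 model x 677.8975441058953 10.396491074476776
face 0.13 [670.7 169.4 228.6] 157.56623322817632
254.28571428571428 [667.8 145.8 218.1] 130.7019318420446 model x 670.2241812553533 9.579036855093271
291.42857142857144 [665.  120.4 214.7] 105.1203935551707 model x 666.6515117649742 10.021293454654835
165.71428571428572 [674.3 200.4 225.3] 185.67570812017806 model x 677.8929804948891 10.21904046619643
```

```bash
python3 -m creep '{"offset": [[0,0.012,0],[0,0.02,0],[0,0.02,0],[0,0.015,0],[0,0.006,0]], "rotation": [[0,0,0],[0,0,0],[0,0,0],[0,0,0],[0,0,0]]}';python3 -m creep '{"offset": [[0,0,0],[0,0,0]], "rotation": [[0,0,0],[0,0,0]]}'; python3 -c "
from h import *
print(env.state()['ee_pos'],env.state()['ee_rot'])
save('wrist','w14');save('side','s14',(60,80,260,260),2.3)"
```

```text
time_s: 20.65
ee_pos: [667.7, 132.7, 261.3]
ee_rot: [-180.0, -7.0, 82.0]
force: [-0.4, -0.3, -2.7]
gripper_width: 11.6
time_s: 20.9
ee_pos: [666.4, 132.7, 261.9]
ee_rot: [-180.0, -7.0, 82.0]
force: [0.4, -0.1, -1.0]
gripper_width: 12.1
[666.42731376 132.74092397 261.87463083] [-179.98040459   -7.00341984   81.98994823]
```

View pics/w14.png

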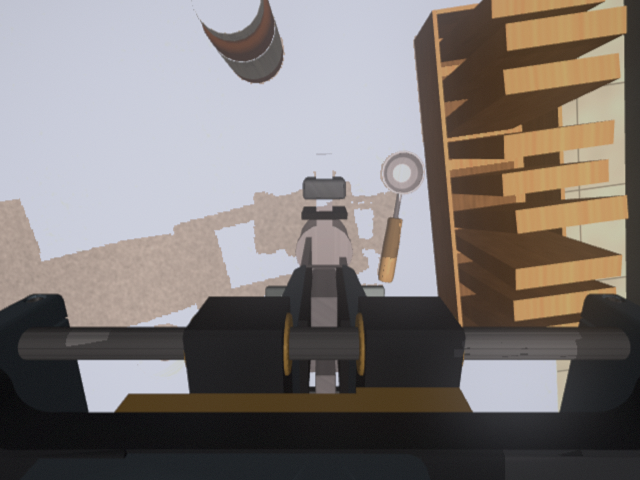

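View pics/s14.png

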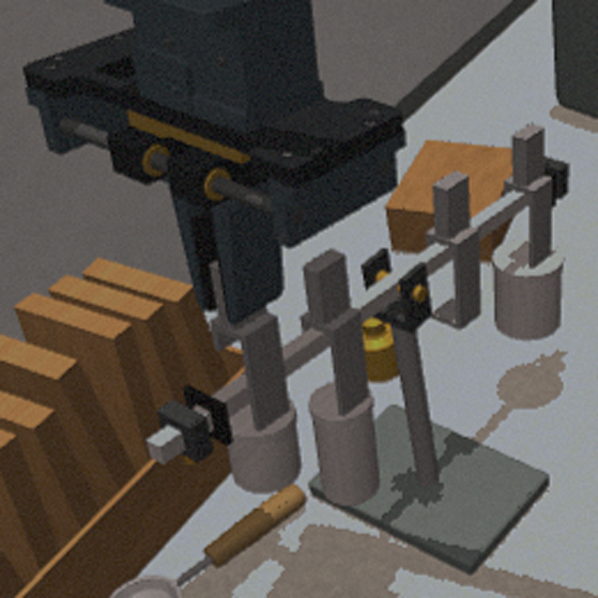

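```bash
python3 -m creep '{"offset": [[0,0,0.008],[0,0,0.011],[0,0,0.007],[0,0,0.003],[0,0,0.002]], "rotation": [[0,0,0],[0,0,0],[0,0,0],[0,0,0],[0,0,0]]}'; python3 -m creep '{"offset": [[0,0,0.002],[0,0,0.002],[0,0,0]], "rotation": [[0,-0.8,0],[0,-0.8,0],[0,0,0]]}'; python3 -m creep '{"offset": [[0,0,0.002],[0,0,0.002],[0,0,0]], "rotation": [[0,-0.8,0],[0,-0.8,0],[0,0,0]]}';python3 -c "
from h import *
print(env.state()['torque'])
save('side','s15',(60,80,260,260),2.3);save('wrist','w15')"
```

```text
time_s: 21.62
ee_pos: [667.5, 136.3, 230.8]
ee_rot: [-180.0, -7.0, 82.0]
force: [0.4, -0.0, -0.6]
gripper_width: 11.9
time_s: 22.0
ee_pos: [667.5, 137.2, 227.0]
ee_rot: [180.0, -5.4, 82.0]
force: [-0.3, 0.4, -1.1]
gripper_width: 12.0
time_s: 22.38
ee_pos: [667.7, 137.5, 222.9]
ee_rot: [180.0, -3.8, 82.0]
force: [0.2, 0.4, -0.8]
gripper_width: 12.0
[-0.02822742 -0.00103684  0.00646577]
```

View pics/s15.png

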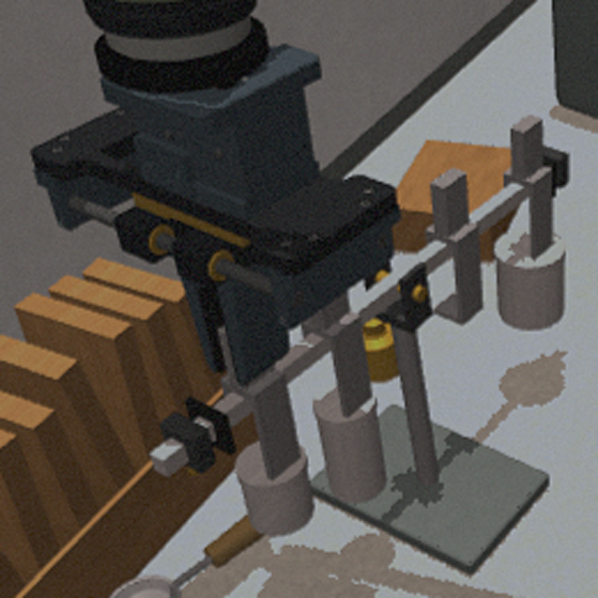

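View pics/w15.png

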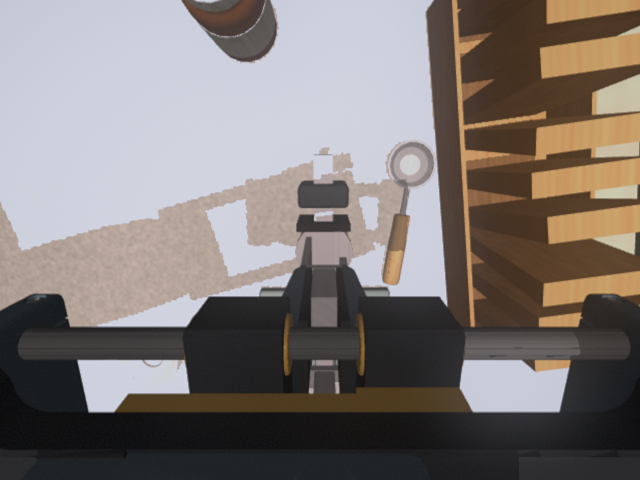

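```bash
python3 -m creep '{"offset": [[0.003,0,0.0003],[0.003,0,0.0003],[0.003,0,0.0003],[0.003,0,0.0003]], "rotation": [[0,0,0],[0,0,0],[0,0,0],[0,0,0]]}';python3 -c "
from workcell import env;print(env.state()['torque'])";python3 -m creep '{"offset": [[0.001,0,0],[0.001,0,0]], "rotation": [[0,0,0],[0,0,0]]}';python3 -c "
from workcell import env;print(env.state()['torque'])"
```

```text
time_s: 22.98
ee_pos: [669.3, 149.2, 222.6]
ee_rot: [-180.0, -3.8, 82.0]
force: [-0.0, -0.4, -0.5]
gripper_width: 11.6
[-0.29195108  0.04817372  0.01650495]
time_s: 23.22
ee_pos: [669.5, 151.1, 222.7]
ee_rot: [-180.0, -3.8, 82.0]
force: [-0.0, -1.0, -0.4]
gripper_width: 11.9
[-0.21719564  0.16376463 -0.01212658]
```

```bash
python3 -m creep '{"offset": [[0.001,0,0],[0.001,0,0]], "rotation": [[0,0,0],[0,0,0]]}';python3 -c "
from workcell import env;print(env.state()['torque'])"
```

```text
time_s: 23.48
ee_pos: [669.8, 153.0, 222.9]
ee_rot: [180.0, -3.8, 82.0]
force: [-0.2, -0.3, -1.0]
gripper_width: 12.0
[-0.24678513  0.09180316 -0.05126101]
```

```bash
python3 -m creep '{"offset": [[0.001,0,0],[0.001,0,0]], "rotation": [[0,0,0],[0,0,0]]}';python3 -c "
from workcell import env;print(env.state()['torque'])"
```

```text
time_s: 23.72
ee_pos: [670.1, 155.0, 223.0]
ee_rot: [180.0, -3.8, 82.0]
force: [-0.5, -0.1, -0.8]
gripper_width: 11.7
[-0.31021879  0.09688356  0.01062217]
```

```bash
python3 -m creep '{"offset": [[0.001,0,0]], "rotation": [[0,0,0]]}';python3 -c "
from workcell import env;print(env.state()['torque'])"; python3 -m creep '{"offset": [[0.0005,0,0]], "rotation": [[0,0,0]]}';python3 -c "
from h import *
print(env.state()['torque'])
save('wrist','w16',(260,130,130,170),4)"
```

```text
time_s: 23.85
ee_pos: [670.2, 156.0, 223.1]
ee_rot: [180.0, -3.8, 82.0]
force: [-0.4, -0.8, -0.9]
gripper_width: 12.2
[-0.32796674  0.03953844  0.01472197]
time_s: 23.98
ee_pos: [670.3, 156.5, 223.1]
ee_rot: [180.0, -3.8, 82.0]
force: [-0.4, -0.4, -1.6]
gripper_width: 11.7
[-0.22835986  0.05939333  0.03576797]
```

View pics/w16.png

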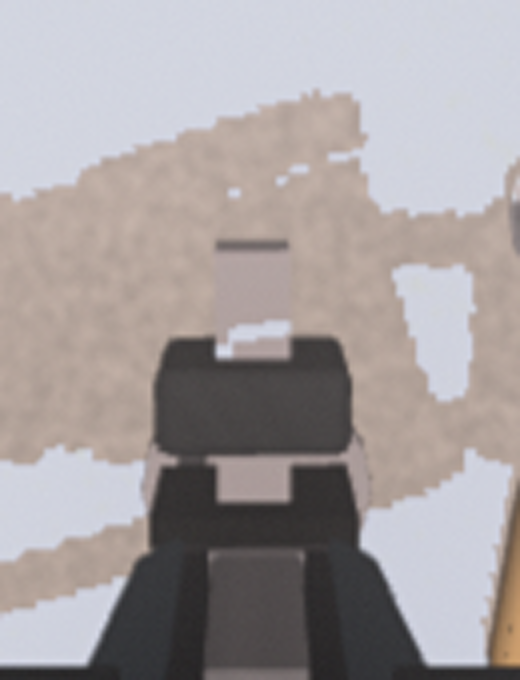

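```bash
python3 -m creep '{"offset": [[0.001,0,0]], "rotation": [[0,0,0]]}';python3 -c "
from workcell import env;print(env.state()['torque'])"; python3 -m creep '{"offset": [[0.0005,0,0]], "rotation": [[0,0,0]]}';python3 -c "
from h import *
print(env.state()['torque'])"
```

```text
time_s: 24.15
ee_pos: [670.4, 157.4, 223.2]
ee_rot: [-180.0, -3.8, 82.0]
force: [-0.8, -1.0, -0.9]
gripper_width: 11.9
[-0.27652177  0.0843443  -0.04720567]
time_s: 24.28
ee_pos: [670.5, 157.8, 223.2]
ee_rot: [-180.0, -3.8, 82.0]
force: [0.0, -1.6, -0.6]
gripper_width: 11.8
[-4.15215168e-01  6.88102903e-02  4.00430804e-04]
```

```bash
python3 -m creep '{"offset": [[0.001,0,0]], "rotation": [[0,0,0]]}';python3 -c "
from workcell import env;print(env.state()['torque'])"
```

```text
time_s: 24.4
ee_pos: [670.6, 158.4, 223.2]
ee_rot: [-180.0, -3.7, 82.0]
force: [-0.8, -1.4, -0.1]
gripper_width: 12.1
[-0.67934196  0.17703511  0.05517854]
```

```bash
python3 -m creep '{"offset": [[0.001,0,0]], "rotation": [[0,0,0]]}';python3 -c "
from workcell import env;print(env.state()['torque'])"
```

```text
time_s: 24.52
ee_pos: [670.7, 159.1, 223.2]
ee_rot: [-180.0, -3.7, 82.0]
force: [-0.2, -2.9, -0.5]
gripper_width: 12.0
[-0.89082643  0.16536305  0.00893106]
```

```bash
python3 -m creep '{"offset": [[0.0001,0,0.0015],[0.0002,0,0.0015],[0,0,0]], "rotation": [[0,-0.7,0],[0,-0.7,0],[0,0,0]]}';python3 -c "
from workcell import env;print(env.state()['torque'])"
```

```text
time_s: 24.9
ee_pos: [670.8, 160.1, 220.1]
ee_rot: [-180.0, -2.3, 82.0]
force: [-1.1, -4.0, -0.2]
gripper_width: 12.1
[-1.04608672  0.13282213  0.07549774]
```

```bash
python3 -m creep '{"offset": [[0.0002,0,0.0015],[0.0002,0,0.0015],[0,0,0]], "rotation": [[0,-0.7,0],[0,-0.7,0],[0,0,0]]}';python3 -c "
from h import *
print(env.state()['torque'])
save('side','s17',(60,80,260,260),2.3)"
```

```text
time_s: 25.28
ee_pos: [670.9, 160.9, 217.2]
ee_rot: [180.0, -1.0, 82.0]
force: [0.4, -4.6, 0.3]
gripper_width: 11.7
[-1.09872279  0.19423267  0.06983807]
```

View pics/s17.png

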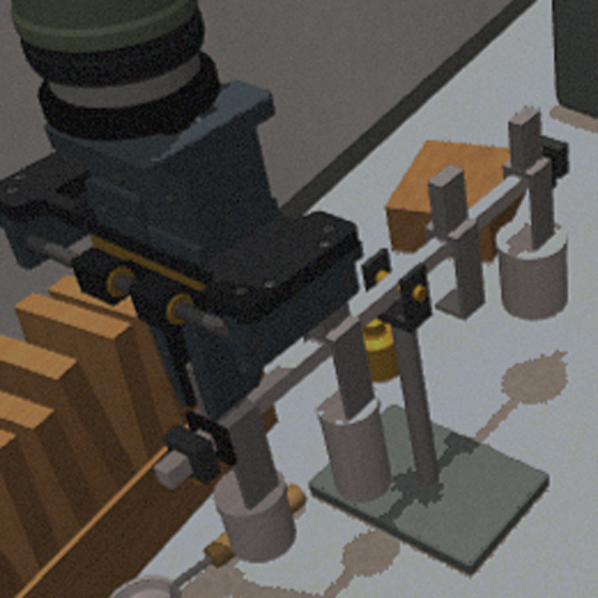

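```bash
python3 -m creep '{"offset": [[-0.0005,0,0.0005],[0,0,0]], "rotation": [[0,-0.3,0],[0,0,0]]}';python3 -c "
from workcell import env;print(env.state()['torque'])"
```

```text
time_s: 25.58
ee_pos: [670.9, 160.6, 216.9]
ee_rot: [180.0, -0.7, 82.0]
force: [-1.1, -3.9, -0.3]
gripper_width: 11.5
[-0.93711592  0.20219439  0.02973502]
```

```bash
python3 -m creep '{"offset": [[-0.0005,0,0],[0,0,0]], "rotation": [[0,0,0],[0,0,0]]}';python3 -c "
from workcell import env;print(env.state()['torque'])"
```

```text
time_s: 25.82
ee_pos: [670.8, 160.2, 217.0]
ee_rot: [180.0, -0.7, 82.0]
force: [-0.6, -2.2, -0.3]
gripper_width: 11.8
[-0.6983652   0.15951452  0.07745269]
```

Force is about 2 N, so I'll release.

```bash
python3 -m creep '{"offset": [[0,0,0],[0,0,0],[0,0,0],[0,0,0]], "rotation": [[0,0,0],[0,0,0],[0,0,0],[0,0,0]]}' 0.55; python3 -m creep '{"offset": [[0,0,-0.015],[0,0,-0.03],[0,0,-0.04],[0,0,-0.04],[0,0,-0.01]], "rotation": [[0,0,0],[0,0,0],[0,0,0],[0,0,0],[0,0,0]]}'; python3 -m creep '{"offset": [[0,-0.02,-0.01],[0,-0.04,0],[0,-0.05,0],[0,-0.05,0],[0,-0.04,0]], "rotation": [[0,0,0],[0,0,0],[0,0,0],[0,0,0],[0,0,0]]}';python3 -m creep '{"offset": [[0.03,-0.03,0],[0.05,-0.03,0],[0.05,-0.03,0],[0.04,-0.02,0],[0,0,0]], "rotation": [[0,0,0],[0,0,0],[0,0,0],[0,0,0],[0,0,0]]}'; python3 -c "
from h import *
cv2.imwrite('pics/full.png',save('top','t20',(180,90,280,210),2.8));save('side','s20')"
```

```text
time_s: 26.32
ee_pos: [670.8, 160.2, 216.9]
ee_rot: [180.0, -0.7, 82.0]
force: [-0.0, -0.9, 0.0]
gripper_width: 41.0
time_s: 26.95
ee_pos: [671.4, 158.4, 356.3]
ee_rot: [179.6, -0.9, 82.0]
force: [-0.2, -0.1, 0.4]
gripper_width: 40.5
time_s: 27.58
ee_pos: [468.7, 185.9, 360.9]
ee_rot: [-179.8, -0.7, 82.0]
force: [0.4, -0.8, -0.3]
gripper_width: 41.2
time_s: 28.2
ee_pos: [384.6, 371.3, 362.3]
ee_rot: [-179.8, -0.6, 82.2]
force: [-0.9, -0.4, 0.0]
gripper_width: 41.5
```

View pics/t20.png

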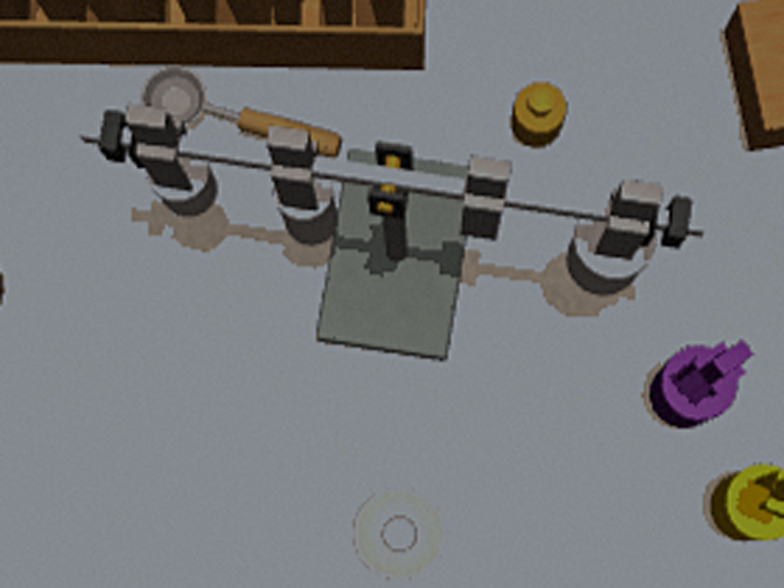

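View pics/s20.png

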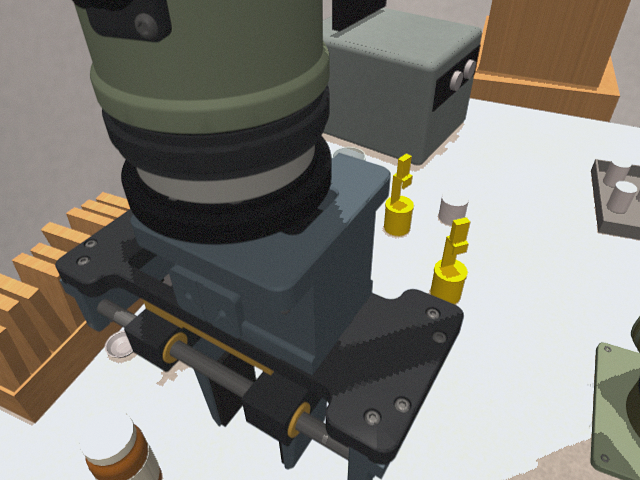

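```bash
python3 -m creep '{"offset": [[0.028,-0.03,0.02],[0.028,-0.04,0.03],[0.028,-0.045,0.03],[0.028,-0.045,0.03],[0.028,-0.04,0.03]], "rotation": [[0,0,0],[0,0,0],[0,0,0],[0,0,0],[0,0,0]]}'; python3 -m creep '{"offset": [[0,0,0],[0,0,0]], "rotation": [[0,0,-10],[0,0,-10]]}'; python3 -c "
from h import *
save('side','s21',(110,90,230,210),3.2);save('side','s22')"
```

```text
time_s: 28.92
ee_pos: [208.5, 537.2, 224.8]
ee_rot: [180.0, -0.7, 81.9]
force: [0.4, 0.9, -1.0]
gripper_width: 41.2
time_s: 29.18
ee_pos: [209.2, 536.5, 224.8]
ee_rot: [179.8, -0.5, 102.3]
force: [0.7, 0.5, -0.9]
gripper_width: 41.0
```

View pics/s21.png

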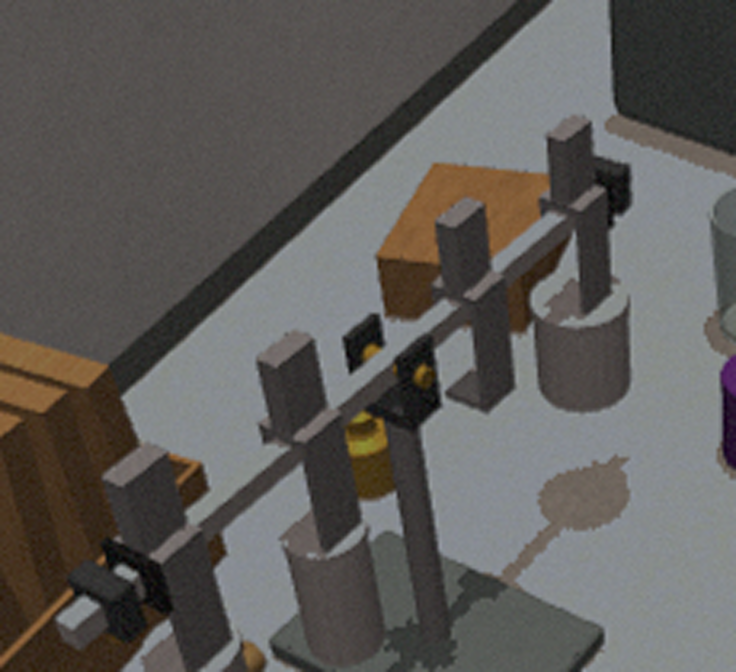

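View pics/s22.png

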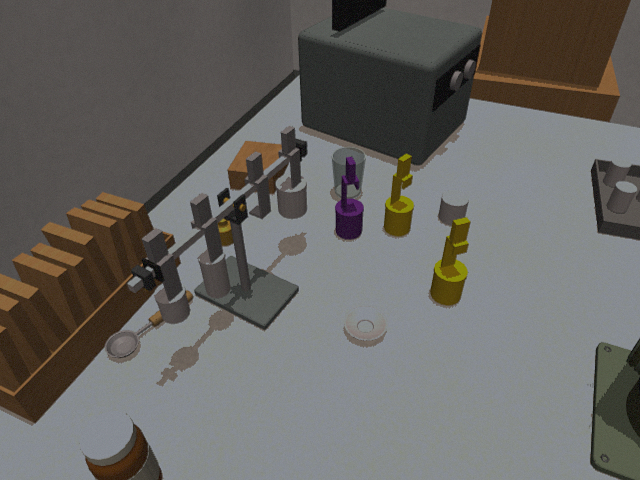

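```bash
python3 - <<'E'
from h import *
t=grab_frame("top")[:,:,::-1];s=grab_frame("side")[:,:,::-1]
cv2.imwrite("pics/t23.png",t);cv2.imwrite("pics/s23.png",s)
r=lambda im,x,y,w,h:cv2.resize(im[y:y+h,x:x+w],(w*9,h*9),interpolation=cv2.INTER_NEAREST)
cv2.imwrite("pics/c9.png",np.hstack([r(t,390,145,43,45),r(t,205,120,43,45)]))
cv2.imwrite("pics/c10.png",np.hstack([r(s,275,120,40,60),r(s,125,225,45,60)]))
E
```

```text
(no output)
```

View pics/c9.png

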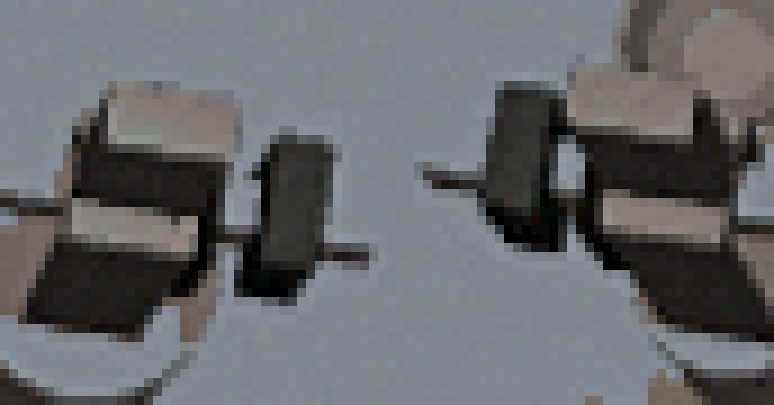

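View pics/c10.png

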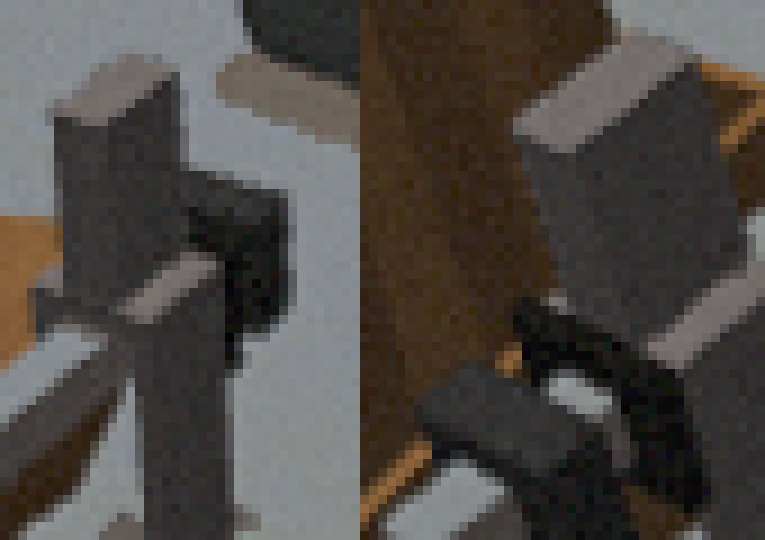

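```bash
python3 - <<'E'
from h import *
S=camera_params("side");by=np.array([.136,.991])
for p in(-.06,-.02,-.01,0,.01,.02,.12):
    X=[*(np.array([651.5,16])+195*np.cos(p)*by),195+195*np.sin(p)];print(p,proj(S,X).round(1))
r=lambda im,x,y,w,h:cv2.resize(im[y:y+h,x:x+w],(w*8,h*8),interpolation=cv2.INTER_NEAREST)
ims=[cv2.imread(f"pics/{n}.png") for n in("side0","s23")]
cv2.imwrite("pics/c11.png",np.hstack([r(i,120,260,40,45) for i in ims]))
E
```

```text
-0.06 [132.2 293.6]
-0.02 [130.4 289.5]
-0.01 [129.9 288.4]
0 [129.5 287.3]
0.01 [129.1 286.2]
0.02 [128.7 285.1]
0.12 [125.2 273.3]
```

View pics/c11.png

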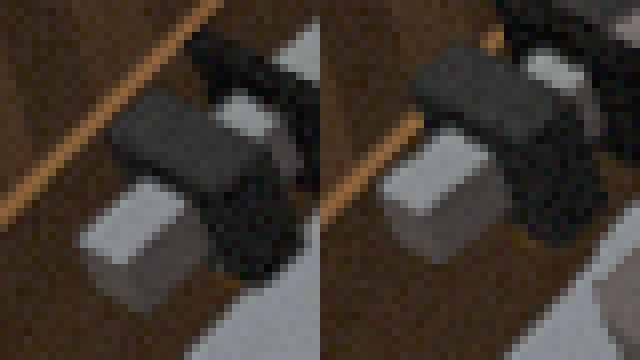

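```bash
python3 -c "
from workcell import env
print(env.job_done(),env.state()['time_s'])"
```

```text
the job is handed in; nothing more can be done
the job is handed in; nothing more can be done
```

The big tin hangs on the −y arm and the small tin on the +y arm, outboard of the slim tin. Each hook was slid to its stop and let go at about 2 N, and the job was handed in at about 29 s.

**Last checks:**
- **Snug:** in the top view both hooks sit against their rubber faces with no gap visible. One pixel there is about 2 mm.
- **Level:** the +y bar end rose about 6.3 px from its starting image, which is what a change from −0.06 to about 0 rad predicts. The uncertainty is roughly 0.01 rad.
- **Others:** the slim tin and the empty hook still hang. The look-alikes and other bench items look unmoved in both views.
- **Forces:** the highest sideways reading was about 4.6 N against a stop, with about ±1 N of noise.
- **Tilt:** the largest was about 0.12 to 0.13 rad, estimated from the pictures and geometry while only the big tin was on.

**Disagreements:**
- My first bar estimate from the top view was about 7 mm off in x, because I had taken its dark side face for the bar. I used the wrist camera instead, and both hooks went over the bar cleanly.
- While I lowered the big tin it lost contact with its stop. I pressed it back until contact was felt before releasing.

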